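# Put the sample vial away and latch the locker door

### The arm

A 6-joint arm with a two-finger parallel gripper is mounted at the origin on a cart in front of the work surface, level with it; the furniture and walls round the work are solid. World frame = base frame: x ahead of the robot, y to its left, z up, the work surface at z = 0. Lengths are in m, angles in rad, forces in N, time in s.
With the tool pointing down it reaches from about 0.3 to 0.825 m from the base axis. Payload 5.4 kg.
Tool frame: the origin (TCP) lies at the very end of the fingers, on their centre line; the grasp point (between the pads) lies 19 mm behind it; z points along the fingers, y is the direction in which the jaws open and shut (so a half turn about z gives the same grasp; the last joint's range is limited). The gripper opens to 92 mm and grips with 3 to 60 N. Pads are 20 mm wide; open, the fingers measure 128 mm over their backs; the gripper's body (75 mm by 189 mm) begins 69 mm behind the grasp point.
Start: joints at [0.956, 0.158, 1.597, -0, 1.386, -0.21], TCP at [0.226, 0.529, 0.215] pointing down, gripper open.
Joint ranges: [-2.91, 2.91], [-0.94, 2.29], [0.18, 2.7], [-1.29, 4.43], [0.17, 2.64], [-3, 3]. Speed limits (rad/s): [2.57, 2.57, 3.14, 3.14, 3.14, 3.14].

### API

Orientations are given as [roll, pitch, yaw] about the fixed x, y, z axes, in that order (R = Rz(yaw) Ry(pitch) Rx(roll)).
In Python, from plant import sense, capture, close_job gives the robot as it stands.
- The arm moves only by the tool move_arm, never from a script. Its argument "motion" is a list of rows, each an object of numbers: "dx", "dy", "dz": the shift along the tool's x, y, z in m; "rx", "ry", "rz": the turn, a rotation vector about the tool's x, y, z in rad; "jaw": the opening, from 0 (shut) to 1 (fully open). In form: [{"dx": .., "dy": .., "dz": .., "rx": .., "ry": .., "rz": .., "jaw": ..}, ...]. A call has 1 to 20 rows; each row shifts and turns the commanded pose from where the row before left it, along the tool's axes as they then stand; what a row does not reach is not made up. A row lasts 1/8 s, in which the tool goes at most 62.5 mm and 10.7 degrees, less where a joint would pass 70% of its speed; a pose out of reach is approached as far as the arm can. A call with a gripper value outside its range is refused whole. The fingers move at their own pace and stop on an object; "grip_force" is the grip in N (left out, the last holds). Time passes only in rows, so rows that do not move let the fingers close. It gives the time, the measured TCP pose, the force and the opening at its end, in the units of the state.
- sense(): the state, without advancing time (a new reading comes with each control period).
- capture(name): name is "side" or "top"; returns a dict with "color" (384x512x3 uint8, red, green, blue), "z_map" (384x512 float32, m along the optical axis (not along the pixel's ray), 0 where there is no reading), "camera_matrix" (3x3 intrinsics, pixels), "R" (3x3) and "t" (3): a world point X has camera coordinates R X + t. Camera axes: x right, y down, z forward; pixel columns grow to the right and rows downward; lengths in m; the calibration is good to about 2 mm. A picture is of the moment at which its call begins.
- close_job(): hands the job in, once; it reports no verdict.
The state is a dict: "t": time; "q": joint angles; "joint_velocities": joint speeds; "effort": joint torques, N m; "ee_pos": TCP position; "eef_rot": TCP orientation; "wrist_force": force on the tool from outside, world axes, zero at the start; "ft_torque": the same for the moment, N m; "gripper_width": finger opening in m.
Only numpy, scipy, OpenCV 4.12 (cv2) and the standard library are available. Lean on these libraries where they do the work, as an engineer would, in place of code of your own. Each camera call takes 0.05 s, during which the arm holds its last target. There are 200 camera calls.

### The job

Stand the lone capped glass vial (not one of the three by the balance) upright inside the white sample locker on the bench, swinging its door wider if you need the room, then push the door shut until its sprung latch tongue snaps in behind the strike. Leave everything else where it stands: do not knock over or shift the other glassware, the bottles or the marker, nor the small bottle already in the locker.

Things in the scene. Friction and masses are not known exactly. Their poses are not given: they have to be found in the camera images.
- vial: small glass sample vial standing at the front of the bench (not one of the three fixed ones at the far left by the balance), white screw cap with an orange disc on top: glass 27 mm in diameter up to 42 mm, cap 30 wide, 56 tall, 22 to 45 g; grip the glass, not the cap. Origin at the centre of its underside, z up along it. Starts upright, left or right of the locker.
- locker: white steel locker, fixed, 130 mm deep (x), 230 wide (y), 207 high, turned by up to 0.25 rad. Origin at the centre of its underside; +x runs from the open front to the back wall, +y to the hinge side (left seen from the front). Front plane at x = -65 mm; inside from there to x = 57, y = -107 to 107; floor at z = 25, underside of the roof at z = 197.
- locker_floor (a point): point on the locker's inner floor, 26 mm behind the front plane, in the middle of the width, 25 mm above the bench: the free front row where the vial can stand. Because of the roof it goes in from the front with the tool leaning back 30 to 50 degrees from vertical.
- locker_hinge (a point): point on the door's upright hinge axis, 115 mm above the bench: at x = -70 mm, y = +115 mm in the locker's frame.
- locker_door (a joint): door angle in rad: 0 shut, growing as the free edge swings out to the front and round to the left, stop at 1.85. It starts at 0.7 to 1.3 and stays where it is left (friction 0.08 N m). At angle a, in the locker's frame, the door runs from the hinge along (-sin a, -cos a); its inner face looks along (cos a, -sin a).
- locker_tongue (a joint): how far the latch tongue is pressed into its case, in m: 0 fully out, at most 0.011. In shutting, its slope meets the strike pin at a door angle near 0.1, it is pressed in 7 mm, and springs out to 0 behind the pin when the door is home. Spring 1.4 N when out, 4 N pressed in; pushing the door over it takes about 5 to 8 N near the free edge.
- door_edge (a point): middle of the door's free upright edge, on the outer face, 228 mm from the hinge axis, 115 mm above the bench. The door is a plain grey panel 10 mm thick (5 mm either side of the hinge axis), from 26 to 205 mm above the bench; both faces may be pushed.
- door_handle (a point): middle of the grip of the steel bow handle on the door's outer face: upright bar 9 mm thick, 22 mm off the face, 208 mm from the hinge axis, 72 to 128 mm above the bench.
- latch_case (a point): centre of the steel latch case on the door's inner face: it stands 34 mm off the face, 155 to 201 mm from the hinge axis, 86 to 114 mm above the bench. The tongue sticks out of its end to 220 mm from the axis. It passes over a standing vial.
- bottle_buffer: bystander: white plastic bottle with a blue screw cap, 70 mm in diameter, 141 mm tall; origin at the centre of its underside. It, the beaker, the cylinder and the vial stand in pairs to the left and right of the locker, in any order.
- beaker_100: bystander: glass beaker, 64 mm over the spout, 72 mm tall; origin at the centre of its underside.
- cylinder_25: bystander: slim measuring cylinder, 21 mm barrel on a foot 50 mm wide, 168 mm tall; origin at the centre of its underside.
- bottle_indicator: bystander: small brown bottle with a black cap, 41 mm in diameter, 90 mm tall, standing in the back row inside the locker; origin at the centre of its underside.
- petri_2: bystander: covered petri dish, 69 mm in diameter, 17 mm high, lying in front of the locker; origin at the centre of its underside. The door passes over it.
- marker_black: bystander: black marker pen, 119 mm long, 14 mm thick, lying on the bench in front of the locker; origin at its middle on the underside.
Not all that is in view belongs to the job. Several things look just like the vial: the one meant starts nearest to the robot's base.

How it is judged:
By the outcome, as a careful person would: the job done as asked, in the order asked, and still so for the second after the job is handed in, with the robot touching nothing.
It also fails if it takes over 72 s, if anything falls off the work surface, if the arm or the gripper's body presses on something with over 40 N, if the wrist force passes 120 N, or if a joint passes its speed limit or range.

## Working session

There is one attempt and no reset: what is moved stays moved. The work goes in short steps, Python scripts to look and compute and a tool call to move; the robot and the scene stay as the last step left them, time stands still between calls to the robot, and variables do not carry over. Pictures are saved under pics/ and viewed, about 8 in all and at most 12, crops included, and the job is handed in when it is done.

Besides the shell and the picture viewer there is one more tool, called after "Call:" as name([rows], argument=value, ...), one row to a line, values as JSON. move_arm: Moves the arm, as the interface text tells. Its arguments: {"type":"object","properties":{"motion":{"type":"array","items":{"type":"object","properties":{"dx":{"type":"number"},"dy":{"type":"number"},"dz":{"type":"number"},"rx":{"type":"number"},"ry":{"type":"number"},"rz":{"type":"number"},"jaw":{"type":"number"}}}},"grip_force":{"type":"number"}},"required":["motion"]}

```bash
ls; mkdir -p pics; cat > h.py <<'E'
import numpy as np, cv2
from plant import sense, capture, close_job
def shot(n,f):
    c=capture(n); cv2.imwrite(f,c["color"][:,:,::-1]); np.savez(f[:-4],**c); return c
def cloud(c):
    z=c["z_map"]; v,u=np.indices(z.shape); K=c["camera_matrix"]
    P=np.stack([(u-K[0,2])*z/K[0,0],(v-K[1,2])*z/K[1,1],z],-1)
    W=(P-c["t"])@c["R"]; W[z==0]=np.nan; return W
E
python3 - <<'E'
from h import *
a=shot("side","pics/s0.png"); b=shot("top","pics/t0.png")
s=sense(); print(s)
for c in(a,b): print(-c["R"].T@c["t"], c["R"][2])
cv2.imwrite("pics/both.png",cv2.resize(np.vstack([a["color"],b["color"]])[:,:,::-1],None,fx=.78,fy=.78))
E
```

```text
pics
{'t': 0.1, 'q': array([ 9.55871459e-01,  1.58969566e-01,  1.59807377e+00, -8.65887278e-06,
        1.38619125e+00, -2.10084100e-01]), 'joint_velocities': array([ 0.0007838 , -0.00172827, -0.00352346, -0.00112465,  0.00022774,
       -0.0002684 ]), 'effort': array([ 9.38221388e-05, -3.86502779e+01, -3.22960353e+01,  7.03212828e-02,
        3.38861975e-02, -4.69658539e-05]), 'ee_pos': array([0.22616632, 0.52805548, 0.21374292]), 'eef_rot': array([-3.13998505e+00, -3.34088689e-04,  2.73675321e+00]), 'wrist_force': array([-0.62111499, -0.01993067,  0.37716147]), 'ft_torque': array([-0.00364845,  0.02901521,  0.05014658]), 'gripper_width': 0.09195578725637674}
[-0.58906525 -0.21294272  0.68962238] [ 0.86233821  0.21108605 -0.46023416]
[ 0.14606236 -0.01750576  1.19844386] [ 0.34825401  0.04894457 -0.93612156]
```

View pics/s0.png

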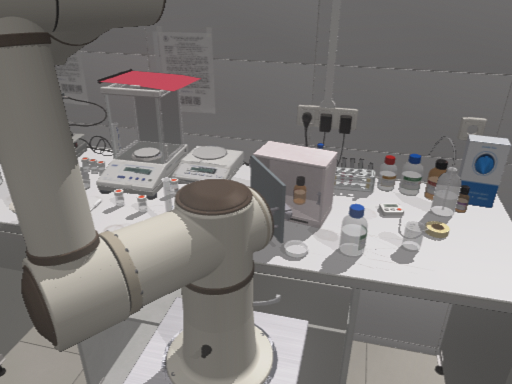

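View pics/t0.png

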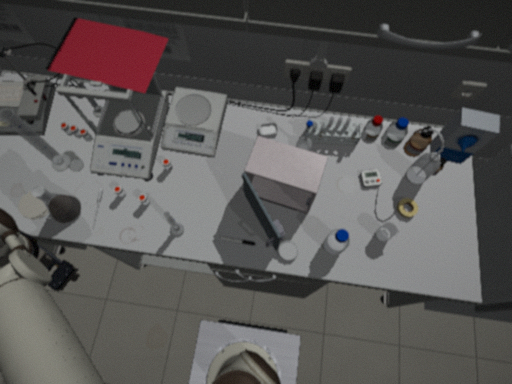

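```bash
python3 - <<'E'
from h import *
for n in("s0","t0"):
    c=dict(np.load(f"pics/{n}.npz")); W=cloud(c); col=c["color"].astype(int)
    # orange discs
    hsv=cv2.cvtColor(c["color"],cv2.COLOR_RGB2HSV)
    m=((hsv[...,0]<14)&(hsv[...,1]>120)&(hsv[...,2]>120)).astype(np.uint8)
    k,l,st,ce=cv2.connectedComponentsWithStats(m)
    for i in range(1,k):
        if 3<st[i,4]<200:
            p=np.nanmedian(W[l==i],0); print(n,ce[i].round(0),st[i,4],p.round(3),"r",np.hypot(p[0],p[1]).round(3))
c=dict(np.load("pics/t0.npz")); W=cloud(c)
for name,(u,v) in dict(cyl=(177,230),beaker=(382,235),bottle=(342,235),petri=(287,250),marker=(240,241),ring=(130,235),dish=(130,235),big=(66,208)).items():
    print(name,np.nanmedian(W[v-2:v+3,u-2:u+3].reshape(-1,3),0).round(3))
# roof of locker
m=(abs(W[...,2]-.207)<.006)&(W[...,0]>.3)&(np.indices(m.shape)[1]>225)&(np.indices(m.shape)[1]<340)
P=W[m][:,:2].astype(np.float32); print(len(P)); r=cv2.minAreaRect(P); print("roof",r, cv2.boxPoints(r).round(3).tolist())
im=c["color"][120:280,90:420,::-1]; 
cv2.imwrite("pics/crop.png",cv2.convertScaleAbs(cv2.resize(im,None,fx=2.4,fy=2.4,interpolation=cv2.INTER_CUBIC),alpha=1.5))
E
```

```text
s0 [390. 157.] 26 [ 0.888 -0.339  0.124] r 0.95
s0 [ 84. 158.] 4 [0.738 0.785 0.058] r 1.077
s0 [173. 179.] 7 [0.651 0.38  0.056] r 0.754
s0 [118. 190.] 8 [0.524 0.521 0.056] r 0.739
s0 [141. 196.] 7 [0.504 0.428 0.057] r 0.661
t0 [377. 118.] 6 [ 0.891 -0.336  0.123] r 0.952
t0 [ 64. 125.] 12 [0.741 0.786 0.053] r 1.081
t0 [ 73. 128.] 10 [0.733 0.748 0.054] r 1.047
t0 [ 83. 131.] 11 [0.728 0.708 0.051] r 1.015
t0 [166. 161.] 14 [0.652 0.38  0.052] r 0.755
t0 [117. 189.] 17 [0.525 0.52  0.053] r 0.739
t0 [142. 197.] 15 [0.508 0.429 0.052] r 0.665
cyl [0.419 0.291 0.017]
beaker [ 0.493 -0.385  0.051]
bottle [ 0.45  -0.237  0.139]
petri [ 0.407 -0.085  0.017]
marker [0.416 0.076 0.006]
ring [ 0.384  0.454 -0.002]
dish [ 0.384  0.454 -0.002]
big [0.428 0.661 0.069]
3352
roof ((0.7320810556411743, -0.05471619963645935), (0.6313169002532959, 0.35935258865356445), 17.02178382873535) [[0.3779999911785126, 0.02500000037252903], [0.4830000102519989, -0.3190000057220459], [1.0870000123977661, -0.1340000033378601], [0.9810000061988831, 0.20900000631809235]]
```

View pics/crop.png

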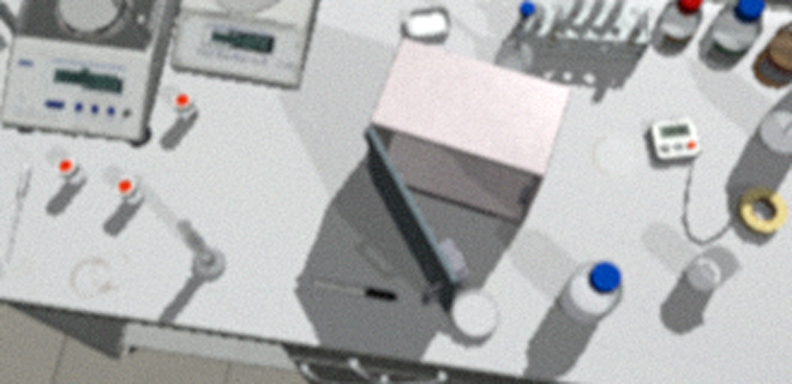

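```bash
python3 - <<'E'
from h import *
c=dict(np.load("pics/t0.npz")); W=cloud(c)
m=(abs(W[...,2]-.207)<.007)&(abs(W[...,0]-.64)<.17)&(abs(W[...,1]+.03)<.2)
k,l,st,ce=cv2.connectedComponentsWithStats(m.astype(np.uint8)); i=1+np.argmax(st[1:,4]); 
roof=cv2.erode((l==i).astype(np.uint8),np.ones((3,3)))*0+(l==i)
P=W[roof>0]; r=cv2.minAreaRect(P[:,:2].astype(np.float32)); print(st[i],r,cv2.boxPoints(r).round(3).tolist(),np.median(P[:,2]))
# door top edge & door faces
for n in("t0","s0"):
    c=dict(np.load(f"pics/{n}.npz")); W=cloud(c)
    m=(W[...,2]>.03)&(W[...,2]<.212)&(W[...,0]>.34)&(W[...,0]<.62)&(W[...,1]>-.15)&(W[...,1]<.18)
    Q=W[m]; print(n,len(Q))
    for z0,z1 in((.06,.12),(.12,.19),(.195,.212)):
        q=Q[(Q[:,2]>z0)&(Q[:,2]<z1)]
        print(z0,len(q)); print(q[np.argsort(q[:,0])][::max(1,len(q)//14)].round(3).tolist())
E
```

```text
[ 243  136   85   76 3014] ((0.5817958116531372, -0.030987128615379333), (0.22998204827308655, 0.2305302917957306), 79.93917083740234) [[0.4480000138282776, -0.12399999797344208], [0.675000011920929, -0.164000004529953], [0.7149999737739563, 0.06199999898672104], [0.4880000054836273, 0.10199999809265137]] 0.20553307799283999
t0 2420
0.06 394
[[0.395, -0.016, 0.115], [0.402, -0.026, 0.075], [0.42, -0.06, 0.106], [0.436, -0.015, 0.067], [0.443, -0.011, 0.062], [0.451, -0.046, 0.113], [0.46, -0.036, 0.111], [0.47, -0.041, 0.116], [0.482, 0.018, 0.09], [0.509, 0.038, 0.082], [0.533, 0.055, 0.076], [0.548, -0.135, 0.064], [0.554, -0.127, 0.093], [0.567, 0.081, 0.081], [0.619, 0.071, 0.108]]
0.12 343
[[0.396, -0.016, 0.126], [0.4, -0.042, 0.136], [0.407, -0.037, 0.156], [0.419, -0.028, 0.188], [0.434, -0.018, 0.182], [0.45, -0.005, 0.13], [0.467, 0.007, 0.144], [0.482, 0.019, 0.152], [0.499, 0.03, 0.155], [0.515, 0.042, 0.188], [0.535, 0.057, 0.18], [0.547, -0.14, 0.182], [0.552, -0.133, 0.121], [0.568, 0.082, 0.165], [0.599, 0.075, 0.127]]
0.195 1567
[[0.398, -0.045, 0.199], [0.466, 0.002
[... 703 characters left out ...]
-0.046, 0.183], [0.399, -0.043, 0.131], [0.406, -0.037, 0.136], [0.419, -0.028, 0.161], [0.434, -0.017, 0.152], [0.451, -0.005, 0.127], [0.467, 0.008, 0.167], [0.484, 0.021, 0.189], [0.502, 0.034, 0.186], [0.522, 0.047, 0.15], [0.542, 0.064, 0.138], [0.549, -0.133, 0.134], [0.56, -0.143, 0.143], [0.573, -0.146, 0.17], [0.6, -0.15, 0.161]]
0.195 984
[[0.395, -0.047, 0.205], [0.434, -0.023, 0.207], [0.488, 0.016, 0.206], [0.546, -0.114, 0.209], [0.556, -0.116, 0.202], [0.563, -0.024, 0.204], [0.569, -0.073, 0.207], [0.575, -0.107, 0.209], [0.58, 0.074, 0.203], [0.585, 0.062, 0.202], [0.59, -0.138, 0.209], [0.597, 0.053, 0.208], [0.605, 0.077, 0.21], [0.611, 0.028, 0.209], [0.62, 0.058, 0.209]]
```

```bash
cat >> h.py <<'E'
LO=None
E
python3 - <<'E'
from h import *
from scipy.optimize import minimize
P=[]
for n in("t0","s0"):
    c=dict(np.load(f"pics/{n}.npz")); W=cloud(c)
    m=(abs(W[...,2]-.206)<.008)&(W[...,0]>.53)&(W[...,0]<.8)&(abs(W[...,1]+.03)<.16)
    p=W[m][:,:2]; 
    # drop door strip: line (0.40,-.043)->(.575,.085)
    d=np.array([.55-.40,.068+.043]); d/=np.linalg.norm(d); e=(p-[.40,-.043]); 
    dist=e[:,0]*d[1]-e[:,1]*d[0]
    p=p[~((abs(dist)<.014)&(p[:,0]<.575))]; P.append(p)
    r=cv2.minAreaRect(p.astype(np.float32)); print(n,len(p),r,cv2.boxPoints(r).round(3).tolist())
    # robust box fit w/ known size: maximise inside, penalise outside
    def f(x):
        C,S=np.cos(x[2]),np.sin(x[2]); q=p-x[:2]; a=q@[C,S]; b=q@[-S,C]
        ex=np.clip(abs(a)-.0655,0,.01)+np.clip(abs(b)-.1155,0,.01)
        return ex.mean()+ (abs(np.percentile(a,1)+np.percentile(a,99))+abs(np.percentile(b,1)+np.percentile(b,99)))*.1
    b=min((minimize(f,[.63,-.04,t],method="Nelder-Mead",options=dict(xatol=1e-5,fatol=1e-8,maxiter=2000)) for t in(-.25,-.15,-.05,.1)),key=lambda r:r.fun)
    print(b.x.round(4),b.fun)
    # door face line
    m=(W[...,2]>.125)&(W[...,2]<.195)&(W[...,0]>.385)&(W[...,0]<.53)&(W[...,1]>-.08)&(W[...,1]<.1)
    q=W[m]; L=cv2.fitLine(q[:,:2].astype(np.float32),cv2.DIST_HUBER,0,.001,.001).ravel(); print("door line",L, "min x",np.percentile(q[:,0],1))
    x=b.x; C,S=np.cos(x[2]),np.sin(x[2]); T=lambda a,b_:(x[0]+C*a-S*b_, x[1]+S*a+C*b_)
    print("hinge",T(-.07,.115),"floor",T(-.039,0)); ang=np.arctan2(-L[1],-L[0]) # dir to free edge
    dl=np.array([[C,S],[-S,C]])@(-L[:2]*np.sign(L[0])); print("a",np.arctan2(-dl[0],-dl[1]))
# indicator bottle, bystanders
c=dict(np.load("pics/s0.npz")); W=cloud(c)
for u,v in((300,183),(299,195)): print(W[v-2:v+3,u-2:u+3].reshape(-1,3).mean(0).round(3))
E
```

```text
t0 2910 ((0.62598717212677, -0.03882725536823273), (0.22998665273189545, 0.1407601535320282), 79.9419174194336) [[0.5370000004768372, -0.14000000059604645], [0.675000011920929, -0.164000004529953], [0.7149999737739563, 0.06199999898672104], [0.5770000219345093, 0.08699999749660492]]
[ 0.6296 -0.0394 -0.1565] 1.5325447425716482e-05
door line [ 0.8057132   0.5923059   0.44229063 -0.01126905] min x 0.3972438204400751
hinge (np.float64(0.5784200467192668), np.float64(0.08506252753108451)) floor (np.float64(0.5911185501446478), np.float64(-0.03336360138798296))
a 0.780391069888189
s0 1376 ((0.6272148489952087, -0.03773920238018036), (0.2328605055809021, 0.13943921029567719), 80.41616821289062) [[0.5389999747276306, -0.14100000262260437], [0.6769999861717224, -0.164000004529953], [0.7149999737739563, 0.06499999761581421], [0.578000009059906, 0.08900000154972076]]
[ 0.6265 -0.0401 -0.1562] 2.892215832293281e-05
door line [ 0.80310315  0.59584004  0.44998193 -0.00477718] min x 0.39381973054999947
hinge (np.float64(0.5752838256133809), np.float64(0.08433857486690569)) floor (np.float64(0.5880188426958131), np.float64(-0.034083633100646424))
a 0.7763059486534044
[ 0.641 -0.059  0.101]
[ 0.633 -0.06   0.062]
```

Call:
move_arm([
  {"dz": -0.025,"jaw": 0},
  {"dz": -0.025,"jaw": 0},
  {"dx": -0.0303,"dy": -0.0248},
  {"dx": -0.0303,"dy": -0.0248},
  {"dx": -0.0303,"dy": -0.0248},
  {"dx": -0.0303,"dy": -0.0248},
  {"dx": -0.0303,"dy": -0.0248},
  {"dx": -0.0303,"dy": -0.0248},
  {"dx": -0.0303,"dy": -0.0248},
  {"dx": -0.0303,"dy": -0.0248},
  {"dx": -0.0303,"dy": -0.0248},
  {"dx": -0.0303,"dy": -0.0248},
  {"dx": -0.0303,"dy": -0.0248},
  {"dx": -0.0303,"dy": -0.0248},
  {"dx": -0.0303,"dy": -0.0248},
  {"dx": -0.0303,"dy": -0.0248},
  {"dx": -0.0303,"dy": -0.0248},
  {"dx": -0.0303,"dy": -0.0248},
  {"jaw": 0},
  {"jaw": 0},
], grip_force=20)

```text
invalid input at $.motion[0]: expected keys dx, dy, dz, rx, ry, rz, jaw
```

```bash
cat >> h.py <<'E'
from scipy.spatial.transform import Rotation as Ro
yaw=-.172; C0=np.array([.631,-.040,0]); RL=Ro.from_euler("z",yaw)
def L2W(p): return C0+RL.apply(p)
def W2L(p): return RL.inv().apply(np.asarray(p)-C0)
def doorpt(a,r,d,z): return L2W([-.07-r*np.sin(a)+d*np.cos(a),.115-r*np.cos(a)-d*np.sin(a),z])
def steps(pts,R=None,p=None):
    s=sense(); R=Ro.from_euler("xyz",s["eef_rot"]) if R is None else R; p=s["ee_pos"] if p is None else p
    for q in pts: print(np.round(q,3),"d tool",R.inv().apply(np.asarray(q)-p).round(4)); p=np.asarray(q)
E
python3 - <<'E'
from h import *
s=sense(); print(s["t"],s["ee_pos"],s["eef_rot"],s["gripper_width"])
steps([doorpt(.765,.12,.05,.26),doorpt(.765,.12,.05,.145)]+[doorpt(a,.12,.02,.145) for a in np.linspace(.85,1.8,9)]+[doorpt(1.7,.12,.06,.145)])
E
```

```text
0.1 [0.22616632 0.52805548 0.21374292] [-3.13998505e+00 -3.34088689e-04  2.73675321e+00] 0.09195578725637674
[ 0.515 -0.026  0.26 ] d tool [-0.4834 -0.3958 -0.0458]
[ 0.515 -0.026  0.145] d tool [-0.      0.0002  0.115 ]
[0.49  0.006 0.145] d tool [ 0.0353  0.0193 -0.    ]
[0.481 0.017 0.145] d tool [ 0.0126  0.0071 -0.    ]
[0.474 0.029 0.145] d tool [ 0.0117  0.0085 -0.    ]
[0.468 0.043 0.145] d tool [ 0.0106  0.0098 -0.    ]
[0.464 0.056 0.145] d tool [ 0.0093  0.011  -0.    ]
[0.461 0.071 0.145] d tool [ 0.008  0.012 -0.   ]
[0.46  0.085 0.145] d tool [ 0.0065  0.0129 -0.    ]
[0.461 0.1   0.145] d tool [ 0.0049  0.0136 -0.    ]
[0.463 0.114 0.145] d tool [ 0.0033  0.0141 -0.    ]
[0.449 0.064 0.145] d tool [-0.0068 -0.0517  0.0001]
```

Call:
move_arm([
  {"dx": 0,"dy": 0,"dz": -0.023,"rx": 0,"ry": 0,"rz": 0,"jaw": 0},
  {"dx": 0,"dy": 0,"dz": -0.023,"rx": 0,"ry": 0,"rz": 0,"jaw": 0},
  {"dx": -0.0345,"dy": -0.0283,"dz": 0,"rx": 0,"ry": 0,"rz": 0,"jaw": 0},
  {"dx": -0.0345,"dy": -0.0283,"dz": 0,"rx": 0,"ry": 0,"rz": 0,"jaw": 0},
  {"dx": -0.0345,"dy": -0.0283,"dz": 0,"rx": 0,"ry": 0,"rz": 0,"jaw": 0},
  {"dx": -0.0345,"dy": -0.0283,"dz": 0,"rx": 0,"ry": 0,"rz": 0,"jaw": 0},
  {"dx": -0.0345,"dy": -0.0283,"dz": 0,"rx": 0,"ry": 0,"rz": 0,"jaw": 0},
  {"dx": -0.0345,"dy": -0.0283,"dz": 0,"rx": 0,"ry": 0,"rz": 0,"jaw": 0},
  {"dx": -0.0345,"dy": -0.0283,"dz": 0,"rx": 0,"ry": 0,"rz": 0,"jaw": 0},
  {"dx": -0.0345,"dy": -0.0283,"dz": 0,"rx": 0,"ry": 0,"rz": 0,"jaw": 0},
  {"dx": -0.0345,"dy": -0.0283,"dz": 0,"rx": 0,"ry": 0,"rz": 0,"jaw": 0},
  {"dx": -0.0345,"dy": -0.0283,"dz": 0,"rx": 0,"ry": 0,"rz": 0,"jaw": 0},
  {"dx": -0.0345,"dy": -0.0283,"dz": 0,"rx": 0,"ry": 0,"rz": 0,"jaw": 0},
  {"dx": -0.0345,"dy": -0.0283,"dz": 0,"rx": 0,"ry": 0,"rz": 0,"jaw": 0},
  {"dx": -0.0345,"dy": -0.0283,"dz": 0,"rx": 0,"ry": 0,"rz": 0,"jaw": 0},
  {"dx": -0.0345,"dy": -0.0283,"dz": 0,"rx": 0,"ry": 0,"rz": 0,"jaw": 0},
  {"dx": 0,"dy": 0,"dz": 0,"rx": 0,"ry": 0,"rz": 0,"jaw": 0},
  {"dx": 0,"dy": 0,"dz": 0,"rx": 0,"ry": 0,"rz": 0,"jaw": 0},
], grip_force=20)

```text
t: 2.35
ee_pos: [0.5139, -0.0253, 0.2602]
eef_rot: [3.141, -0.001, 2.737]
wrist_force: [-0.1, -0.2, -0.4]
gripper_width: 0.0003
```

```bash
python3 - <<'E'
from h import *
s=sense(); print(s["t"],s["ee_pos"],s["eef_rot"],s["gripper_width"],s["wrist_force"]); c=shot("top","pics/t1.png"); 
W=cloud(c)
# recheck vial/cylinder from unoccluded top view
m=(W[...,2]>.10)&(W[...,2]<.18)&(abs(W[...,0]-.42)<.06)&(abs(W[...,1]-.29)<.06); print(m.sum(),np.nanmedian(W[m],0) if m.any() else 0)
E
```

```text
2.35 [ 0.51390391 -0.02530732  0.26015615] [ 3.14130410e+00 -1.31490268e-03  2.73675587e+00] 0.0002853235172031762 [-0.07358598 -0.20171113 -0.44377304]
99 [0.4273402  0.29646331 0.14735025]
```

Tracking is exact. Lower and sweep the door open.

Call:
move_arm([
  {"dx": 0,"dy": 0,"dz": 0.04,"rx": 0,"ry": 0,"rz": 0,"jaw": 0},
  {"dx": 0,"dy": 0,"dz": 0.04,"rx": 0,"ry": 0,"rz": 0,"jaw": 0},
  {"dx": 0,"dy": 0,"dz": 0.035,"rx": 0,"ry": 0,"rz": 0,"jaw": 0},
  {"dx": 0.012,"dy": 0.0065,"dz": 0,"rx": 0,"ry": 0,"rz": 0,"jaw": 0},
  {"dx": 0.012,"dy": 0.0065,"dz": 0,"rx": 0,"ry": 0,"rz": 0,"jaw": 0},
  {"dx": 0.0113,"dy": 0.0063,"dz": 0,"rx": 0,"ry": 0,"rz": 0,"jaw": 0},
  {"dx": 0.0126,"dy": 0.0071,"dz": 0,"rx": 0,"ry": 0,"rz": 0,"jaw": 0},
  {"dx": 0.0117,"dy": 0.0085,"dz": 0,"rx": 0,"ry": 0,"rz": 0,"jaw": 0},
  {"dx": 0.0106,"dy": 0.0098,"dz": 0,"rx": 0,"ry": 0,"rz": 0,"jaw": 0},
  {"dx": 0.0093,"dy": 0.011,"dz": 0,"rx": 0,"ry": 0,"rz": 0,"jaw": 0},
  {"dx": 0.008,"dy": 0.012,"dz": 0,"rx": 0,"ry": 0,"rz": 0,"jaw": 0},
  {"dx": 0.0065,"dy": 0.0129,"dz": 0,"rx": 0,"ry": 0,"rz": 0,"jaw": 0},
  {"dx": 0.0049,"dy": 0.0136,"dz": 0,"rx": 0,"ry": 0,"rz": 0,"jaw": 0},
  {"dx": 0.0033,"dy": 0.0141,"dz": 0,"rx": 0,"ry": 0,"rz": 0,"jaw": 0},
  {"dx": 0,"dy": 0,"dz": 0,"rx": 0,"ry": 0,"rz": 0,"jaw": 0},
  {"dx": 0,"dy": -0.025,"dz": 0,"rx": 0,"ry": 0,"rz": 0,"jaw": 0},
  {"dx": 0,"dy": -0.025,"dz": -0.03,"rx": 0,"ry": 0,"rz": 0,"jaw": 0},
  {"dx": 0,"dy": 0,"dz": -0.06,"rx": 0,"ry": 0,"rz": 0,"jaw": 0},
  {"dx": 0,"dy": 0,"dz": -0.06,"rx": 0,"ry": 0,"rz": 0,"jaw": 0},
])

```text
t: 4.78
ee_pos: [0.4427, 0.0677, 0.2969]
eef_rot: [-3.142, -0.001, 2.736]
wrist_force: [1.7, -0.6, 0.9]
gripper_width: 0.0003
```

```bash
python3 - <<'E'
from h import *
s=sense(); print(s["t"],s["ee_pos"],s["eef_rot"],s["q"],s["wrist_force"]); c=shot("top","pics/t2.png"); W=cloud(c)
m=(abs(W[...,2]-.203)<.006)&(W[...,0]>.33)&(W[...,0]<.555)&(W[...,1]>.04)&(W[...,1]<.25)
q=W[m]; L=cv2.fitLine(q[:,:2].astype(np.float32),cv2.DIST_HUBER,0,.001,.001).ravel(); print(m.sum(),L,"a",-(np.arctan2(-L[1],-L[0])-yaw)-np.pi/2, q[:,0].min())
# lean geometry: grasp with lean th, horizontal lean dir psi
V=np.array([.507,.4287]); th=np.deg2rad(40)
for psi in(.70,.45,yaw):
    f=np.array([np.cos(psi),np.sin(psi),0]); z=np.sin(th)*f-np.cos(th)*np.array([0,0,1]); 
    for sg in(1,-1):
        y=sg*np.array([-f[1],f[0],0]); R=Ro.from_matrix(np.stack([np.cross(y,z),y,z],1)); R0=Ro.from_euler("xyz",s["eef_rot"])
        print(psi,sg,R.as_euler("xyz").round(3),"rotvec from now(tool)",(R0.inv()*R).as_rotvec().round(3))
E
```

```text
4.775 [0.44271209 0.06767024 0.29686954] [-3.14153917e+00 -1.45818345e-03  2.73581591e+00] [-1.19616211e-01 -2.26073459e-01  1.81078457e+00  3.60324565e-04
  1.55829553e+00 -1.28464060e+00] [ 1.65307426 -0.59922589  0.89603806]
48 [ 0.89018583 -0.45559758  0.4703097   0.14081432] a -4.4113455 0.4532180566271229
0.7 1 [-3.142  0.698 -2.442] rotvec from now(tool) [-0.385 -0.626 -1.059]
0.7 -1 [ 3.142 -0.698  0.7  ] rotvec from now(tool) [-0.707  0.435  1.939]
0.45 1 [-3.142  0.698 -2.692] rotvec from now(tool) [-0.298 -0.656 -0.82 ]
0.45 -1 [ 3.142 -0.698  0.45 ] rotvec from now(tool) [-0.793  0.36   2.172]
-0.172 1 [3.142 0.698 2.97 ] rotvec from now(tool) [-0.081 -0.696 -0.224]
-0.172 -1 [ 3.142 -0.698 -0.172] rotvec from now(tool) [-1.001  0.117  2.743]
```

View pics/t2.png

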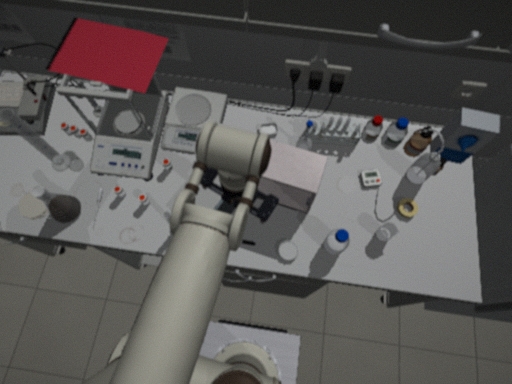

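Call:
move_arm([
  {"dx": 0,"dy": 0,"dz": 0,"rx": -0.0162,"ry": -0.1392,"rz": -0.0448,"jaw": 0.5},
  {"dx": 0,"dy": 0,"dz": 0,"rx": -0.0162,"ry": -0.1392,"rz": -0.0448,"jaw": 0.5},
  {"dx": 0,"dy": 0,"dz": 0,"rx": -0.0162,"ry": -0.1392,"rz": -0.0448,"jaw": 0.5},
  {"dx": 0,"dy": 0,"dz": 0,"rx": -0.0162,"ry": -0.1392,"rz": -0.0448,"jaw": 0.5},
  {"dx": 0,"dy": 0,"dz": 0,"rx": -0.0162,"ry": -0.1392,"rz": -0.0448,"jaw": 0.5},
  {"dx": 0,"dy": 0,"dz": 0,"rx": 0,"ry": 0,"rz": 0,"jaw": 0.5},
])

```text
t: 5.58
ee_pos: [0.4415, 0.0682, 0.2928]
eef_rot: [-3.141, 0.696, 2.97]
wrist_force: [0.1, -0.2, 0.1]
gripper_width: 0.046
```

```bash
python3 - <<'E'
from h import *
s=sense(); print(s["t"],s["ee_pos"],s["eef_rot"],s["q"].round(3),s["gripper_width"])
R=Ro.from_euler("xyz",s["eef_rot"]); z=R.as_matrix()[:,2]; print(z)
G=np.array([.507,.4287,.024]); T=G+.019*z
steps([[*(T-.10*z)[:2],.30],T-.10*z,T])
E
```

```text
5.575 [0.44154331 0.06820409 0.29277348] [-3.14115924  0.69586728  2.97019123] [-0.07  -0.854  2.355 -0.081  0.949 -1.446] 0.04596116135892768
[ 0.63158382 -0.10976695 -0.76749795]
[0.456 0.438 0.3  ] d tool [ 0.0329  0.3664 -0.0371]
[0.456 0.438 0.086] d tool [1.371e-01 1.000e-04 1.641e-01]
[0.519 0.427 0.009] d tool [-0.  -0.   0.1]
```

Call:
move_arm([
  {"dx": 0.0033,"dy": 0.0366,"dz": -0.0037,"rx": 0,"ry": 0,"rz": 0,"jaw": 0.5},
  {"dx": 0.0033,"dy": 0.0366,"dz": -0.0037,"rx": 0,"ry": 0,"rz": 0,"jaw": 0.5},
  {"dx": 0.0033,"dy": 0.0366,"dz": -0.0037,"rx": 0,"ry": 0,"rz": 0,"jaw": 0.5},
  {"dx": 0.0033,"dy": 0.0366,"dz": -0.0037,"rx": 0,"ry": 0,"rz": 0,"jaw": 0.5},
  {"dx": 0.0033,"dy": 0.0366,"dz": -0.0037,"rx": 0,"ry": 0,"rz": 0,"jaw": 0.5},
  {"dx": 0.0033,"dy": 0.0366,"dz": -0.0037,"rx": 0,"ry": 0,"rz": 0,"jaw": 0.5},
  {"dx": 0.0033,"dy": 0.0366,"dz": -0.0037,"rx": 0,"ry": 0,"rz": 0,"jaw": 0.5},
  {"dx": 0.0033,"dy": 0.0366,"dz": -0.0037,"rx": 0,"ry": 0,"rz": 0,"jaw": 0.5},
  {"dx": 0.0033,"dy": 0.0366,"dz": -0.0037,"rx": 0,"ry": 0,"rz": 0,"jaw": 0.5},
  {"dx": 0.0033,"dy": 0.0366,"dz": -0.0037,"rx": 0,"ry": 0,"rz": 0,"jaw": 0.5},
  {"dx": 0,"dy": 0,"dz": 0,"rx": 0,"ry": 0,"rz": 0,"jaw": 0.5},
])

```text
t: 6.95
ee_pos: [0.4584, 0.4394, 0.3015]
eef_rot: [-3.139, 0.698, 2.972]
wrist_force: [-0.3, -0.4, 0.0]
gripper_width: 0.0459
```

```bash
python3 - <<'E'
from h import *
s=sense(); print(s["t"],s["ee_pos"],s["eef_rot"],s["q"].round(3),s["gripper_width"])
c=shot("top","pics/t3.png"); W=cloud(c)
m=(abs(W[...,2]-.203)<.007)&(W[...,0]>.33)&(W[...,0]<.56)&(W[...,1]>.04)&(W[...,1]<.22)
q=W[m]; L=cv2.fitLine(q[:,:2].astype(np.float32),cv2.DIST_HUBER,0,.001,.001).ravel(); w=np.arctan2(-L[1],-L[0])
print(m.sum(),L,"a",(-(w-yaw)-np.pi/2)%(2*np.pi), q[:,0].min())
b=shot("side","pics/s3.png"); cv2.imwrite("pics/v3.png",cv2.resize(np.hstack([c["color"][120:270,70:330],b["color"][120:270,70:330]])[:,:,::-1],None,fx=1.53,fy=1.53))
E
```

```text
6.95 [0.45843445 0.43943211 0.3014848 ] [-3.1391906   0.69774175  2.97170567] [ 0.855  0.057  1.683 -0.667  1.097 -0.325] 0.045906182234811285
257 [ 0.8970254  -0.441979    0.43832242  0.15586732] a 1.8566003 0.37740609782661627
```

View pics/v3.png

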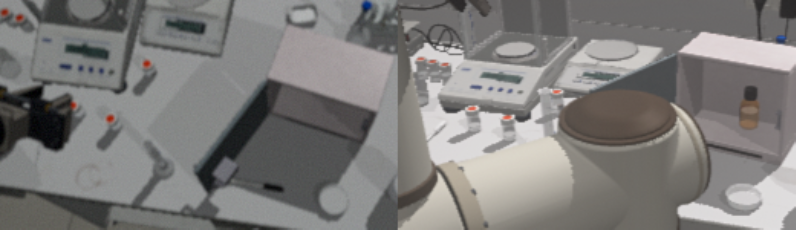

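```bash
python3 - <<'E'
from h import *
R=Ro.from_euler("xyz",sense()["eef_rot"]); z=R.as_matrix()[:,2]
T=np.array([.507,.4287,.024])+.019*z
steps([T-.10*z,T])
E
```

```text
[0.456 0.438 0.086] d tool [0.1407 0.0006 0.1637]
[0.519 0.427 0.009] d tool [ 0.  -0.   0.1]
```

Call:
move_arm([
  {"dx": 0.0235,"dy": 0,"dz": 0.0273,"rx": 0,"ry": 0,"rz": 0,"jaw": 0.5},
  {"dx": 0.0235,"dy": 0,"dz": 0.0273,"rx": 0,"ry": 0,"rz": 0,"jaw": 0.5},
  {"dx": 0.0235,"dy": 0,"dz": 0.0273,"rx": 0,"ry": 0,"rz": 0,"jaw": 0.5},
  {"dx": 0.0235,"dy": 0,"dz": 0.0273,"rx": 0,"ry": 0,"rz": 0,"jaw": 0.5},
  {"dx": 0.0235,"dy": 0,"dz": 0.0273,"rx": 0,"ry": 0,"rz": 0,"jaw": 0.5},
  {"dx": 0.0235,"dy": 0.0006,"dz": 0.0273,"rx": 0,"ry": 0,"rz": 0,"jaw": 0.5},
  {"dx": 0,"dy": 0,"dz": 0,"rx": 0,"ry": 0,"rz": 0,"jaw": 0.5},
])

```text
t: 7.92
ee_pos: [0.4541, 0.4351, 0.0832]
eef_rot: [-3.133, 0.696, 2.974]
wrist_force: [1.0, -0.5, 0.1]
gripper_width: 0.0458
```

```bash
python3 - <<'E'
from h import *
s=sense(); print(s["t"],s["ee_pos"],s["eef_rot"],s["q"].round(3))
R=Ro.from_euler("xyz",s["eef_rot"]); z=R.as_matrix()[:,2]
T=np.array([.507,.4287,.024])+.019*z
steps([T])
b=shot("side","pics/s4.png"); t=shot("top","pics/t4.png")
hs=lambda c:cv2.cvtColor(c["color"],cv2.COLOR_RGB2HSV)
for c in(b,t):
    W=cloud(c);h=hs(c); m=(h[...,0]<14)&(h[...,1]>110)&(h[...,2]>100)&(np.hypot(W[...,0]-.507,W[...,1]-.428)<.04)
    print(m.sum(), np.median(W[m],0) if m.any() else 0)
f=lambda c:cv2.resize(c["color"][150:250,80:230,::-1],None,fx=2.6,fy=2.6,interpolation=cv2.INTER_CUBIC)
cv2.imwrite("pics/v4.png",np.hstack([f(b),f(t)]))
E
```

```text
7.925 [0.45409118 0.43506929 0.08319038] [-3.13314387  0.69588142  2.9735609 ] [ 0.856  0.319  1.855 -0.89   0.79   0.05 ]
[0.519 0.427 0.009] d tool [-0.0029  0.0032  0.0985]
10 [0.50504408 0.42926612 0.0565794 ]
18 [0.50787096 0.42959003 0.0529563 ]
```

View pics/v4.png

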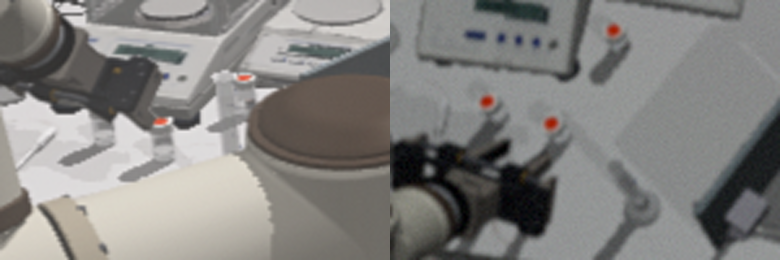

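Call:
move_arm([
  {"dx": -0.0029,"dy": 0.0037,"dz": 0.01,"rx": 0,"ry": 0,"rz": 0,"jaw": 0.5},
  {"dx": 0,"dy": 0,"dz": 0.0225,"rx": 0,"ry": 0,"rz": 0,"jaw": 0.5},
  {"dx": 0,"dy": 0,"dz": 0.0225,"rx": 0,"ry": 0,"rz": 0,"jaw": 0.5},
  {"dx": 0,"dy": 0,"dz": 0.0225,"rx": 0,"ry": 0,"rz": 0,"jaw": 0.5},
  {"dx": 0,"dy": 0,"dz": 0.021,"rx": 0,"ry": 0,"rz": 0,"jaw": 0.5},
  {"dx": 0,"dy": 0,"dz": 0,"rx": 0,"ry": 0,"rz": 0,"jaw": 0.5},
])

```text
t: 8.78
ee_pos: [0.5215, 0.4298, 0.0129]
eef_rot: [-3.141, 0.699, 2.969]
wrist_force: [-1.3, -0.2, -0.5]
gripper_width: 0.0458
```

```bash
python3 - <<'E'
from h import *
s=sense(); print(s["t"],s["ee_pos"],s["eef_rot"],s["q"].round(3),s["wrist_force"])
R=Ro.from_euler("xyz",s["eef_rot"]); M=R.as_matrix(); z=M[:,2]
T=np.array([.5068,.429,.024])+.019*z; steps([T]); print(M[:,1], "up in tool",R.inv().apply([0,0,1]))
E
```

```text
8.775 [0.52151904 0.42975175 0.01287507] [-3.14067547  0.69935838  2.96921278] [ 0.758  0.511  1.771 -1.004  0.659  0.121] [-1.31396227 -0.17070385 -0.48632121]
[0.519 0.427 0.009] d tool [ 0.0038 -0.0033  0.0012]
[ 1.72109029e-01  9.85077657e-01 -7.01878159e-04] up in tool [-6.43726820e-01 -7.01878159e-04 -7.65255048e-01]
```

Call:
move_arm([
  {"dx": 0.0035,"dy": -0.0033,"dz": 0.001,"rx": 0,"ry": 0,"rz": 0,"jaw": 0.5},
  {"dx": 0,"dy": 0,"dz": 0,"rx": 0,"ry": 0,"rz": 0,"jaw": 0.2},
  {"dx": 0,"dy": 0,"dz": 0,"rx": 0,"ry": 0,"rz": 0,"jaw": 0.2},
  {"dx": 0,"dy": 0,"dz": 0,"rx": 0,"ry": 0,"rz": 0,"jaw": 0.2},
  {"dx": 0,"dy": 0,"dz": 0,"rx": 0,"ry": 0,"rz": 0,"jaw": 0.2},
], grip_force=15)

```text
t: 9.4
ee_pos: [0.5179, 0.4278, 0.0104]
eef_rot: [-3.141, 0.7, 2.971]
wrist_force: [-2.9, -0.8, 4.4]
gripper_width: 0.0268
```

```bash
python3 - <<'E'
from h import *
s=sense(); print(s["t"],s["ee_pos"],s["eef_rot"],s["gripper_width"],s["wrist_force"])
R=Ro.from_euler("xyz",s["eef_rot"]); z=R.as_matrix()[:,2]
print("vial rel",s["ee_pos"]-.019*z)
E
```

```text
9.4 [0.51789912 0.42775731 0.01044637] [-3.14148597  0.69983084  2.97054805] 0.026795435190698685 [-2.93957479 -0.76375044  4.36376955]
vial rel [0.50584036 0.4298423  0.02498044]
```

Call:
move_arm([
  {"dx": -0.0062,"dy": 0,"dz": -0.0074,"rx": 0,"ry": 0,"rz": 0,"jaw": 0.2},
  {"dx": -0.0186,"dy": 0,"dz": -0.0221,"rx": 0,"ry": 0,"rz": 0,"jaw": 0.2},
  {"dx": -0.0248,"dy": 0,"dz": -0.0295,"rx": 0,"ry": 0,"rz": 0,"jaw": 0.2},
  {"dx": -0.0248,"dy": 0,"dz": -0.0295,"rx": 0,"ry": 0,"rz": 0,"jaw": 0.2},
  {"dx": -0.0248,"dy": 0,"dz": -0.0295,"rx": 0,"ry": 0,"rz": 0,"jaw": 0.2},
  {"dx": -0.0248,"dy": 0,"dz": -0.0295,"rx": 0,"ry": 0,"rz": 0,"jaw": 0.2},
  {"dx": -0.0248,"dy": 0,"dz": -0.0295,"rx": 0,"ry": 0,"rz": 0,"jaw": 0.2},
  {"dx": -0.0248,"dy": 0,"dz": -0.0295,"rx": 0,"ry": 0,"rz": 0,"jaw": 0.2},
  {"dx": 0,"dy": 0,"dz": 0,"rx": 0,"ry": 0,"rz": 0,"jaw": 0.2},
])

```text
t: 10.52
ee_pos: [0.5192, 0.4288, 0.285]
eef_rot: [3.134, 0.704, 2.966]
wrist_force: [1.7, 0.0, 0.4]
gripper_width: 0.0266
```

```bash
python3 - <<'E'
from h import *
s=sense(); print(s["t"],s["ee_pos"],s["eef_rot"],s["gripper_width"],s["wrist_force"],s["q"].round(3))
R=Ro.from_euler("xyz",s["eef_rot"]); z=R.as_matrix()[:,2]
P=L2W([-.125,0,0])+.019*z; P[2]=.28; steps([P])
E
```

```text
10.525 [0.51915644 0.42880057 0.28498497] [3.13378293 0.70405038 2.96550771] 0.026586001309012237 [1.72460125 0.01706784 0.35118142] [ 0.759  0.122  1.65  -0.657  1.007 -0.381]
[ 0.52  -0.021  0.28 ] d tool [-0.0574 -0.4427  0.0518]
```

Call:
move_arm([
  {"dx": -0.0044,"dy": -0.034,"dz": 0.004,"rx": 0,"ry": 0,"rz": 0,"jaw": 0.2},
  {"dx": -0.0044,"dy": -0.034,"dz": 0.004,"rx": 0,"ry": 0,"rz": 0,"jaw": 0.2},
  {"dx": -0.0044,"dy": -0.034,"dz": 0.004,"rx": 0,"ry": 0,"rz": 0,"jaw": 0.2},
  {"dx": -0.0044,"dy": -0.034,"dz": 0.004,"rx": 0,"ry": 0,"rz": 0,"jaw": 0.2},
  {"dx": -0.0044,"dy": -0.034,"dz": 0.004,"rx": 0,"ry": 0,"rz": 0,"jaw": 0.2},
  {"dx": -0.0044,"dy": -0.034,"dz": 0.004,"rx": 0,"ry": 0,"rz": 0,"jaw": 0.2},
  {"dx": -0.0044,"dy": -0.034,"dz": 0.004,"rx": 0,"ry": 0,"rz": 0,"jaw": 0.2},
  {"dx": -0.0044,"dy": -0.034,"dz": 0.004,"rx": 0,"ry": 0,"rz": 0,"jaw": 0.2},
  {"dx": -0.0044,"dy": -0.034,"dz": 0.004,"rx": 0,"ry": 0,"rz": 0,"jaw": 0.2},
  {"dx": -0.0044,"dy": -0.034,"dz": 0.004,"rx": 0,"ry": 0,"rz": 0,"jaw": 0.2},
  {"dx": -0.0044,"dy": -0.034,"dz": 0.004,"rx": 0,"ry": 0,"rz": 0,"jaw": 0.2},
  {"dx": -0.0044,"dy": -0.034,"dz": 0.004,"rx": 0,"ry": 0,"rz": 0,"jaw": 0.2},
  {"dx": -0.0044,"dy": -0.034,"dz": 0.004,"rx": 0,"ry": 0,"rz": 0,"jaw": 0.2},
  {"dx": 0,"dy": 0,"dz": 0,"rx": 0,"ry": 0,"rz": 0,"jaw": 0.2},
  {"dx": 0,"dy": 0,"dz": 0,"rx": 0,"ry": 0,"rz": 0,"jaw": 0.2},
])

```text
t: 12.4
ee_pos: [0.5181, -0.0207, 0.2756]
eef_rot: [3.142, 0.697, 2.97]
wrist_force: [0.2, -0.3, -1.6]
gripper_width: 0.0271
```

```bash
python3 - <<'E'
from h import *
s=sense(); print(s["t"],s["ee_pos"],s["eef_rot"],s["gripper_width"],s["wrist_force"],s["q"].round(3))
R=Ro.from_euler("xyz",s["eef_rot"]); z=R.as_matrix()[:,2]
def vt(x,y,zb): return L2W([x,y,zb+.025])+.019*z
tg=Ro.from_matrix(Ro.from_euler("xyz",[np.pi,.7,np.pi+yaw]).as_matrix()); print("rot fix",(R.inv()*tg).as_rotvec())
steps([vt(-.125,0,.034),vt(-.039,0,.034),vt(-.039,0,.0255)])
b=shot("side","pics/s5.png"); t=shot("top","pics/t5.png")
f=lambda c:cv2.resize(c["color"][110:270,190:370,::-1],None,fx=2.2,fy=2.2,interpolation=cv2.INTER_CUBIC)
cv2.imwrite("pics/v5.png",np.hstack([f(b),f(t)]))
W=cloud(b); print("indicator",W[193:196,298:301].reshape(-1,3).mean(0))
E
```

```text
12.4 [ 0.51805011 -0.02073581  0.27561166] [3.14154374 0.69723169 2.96986437] 0.027149015743050158 [ 0.19944839 -0.28790949 -1.60959398] [-0.345 -0.615  2.269  0.154  0.804 -1.811]
rot fix [ 0.00022367 -0.00276831  0.00020799]
[ 0.52  -0.021  0.044] d tool [0.1471 0.0003 0.1784]
[ 0.605 -0.035  0.044] d tool [-0.0659 -0.      0.0552]
[ 0.605 -0.035  0.036] d tool [ 0.0055 -0.      0.0065]
indicator [ 0.63368589 -0.0594181   0.06565798]
```

View pics/v5.png

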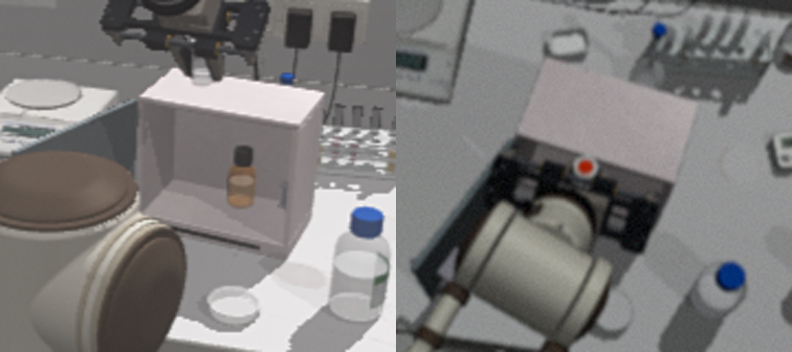

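Call:
move_arm([
  {"dx": 0.0245,"dy": 0,"dz": 0.0297,"rx": 0,"ry": 0,"rz": 0,"jaw": 0.2},
  {"dx": 0.0245,"dy": 0,"dz": 0.0297,"rx": 0,"ry": 0,"rz": 0,"jaw": 0.2},
  {"dx": 0.0245,"dy": 0,"dz": 0.0297,"rx": 0,"ry": 0,"rz": 0,"jaw": 0.2},
  {"dx": 0.0245,"dy": 0,"dz": 0.0297,"rx": 0,"ry": 0,"rz": 0,"jaw": 0.2},
  {"dx": 0.0245,"dy": 0,"dz": 0.0297,"rx": 0,"ry": 0,"rz": 0,"jaw": 0.2},
  {"dx": 0.0245,"dy": 0,"dz": 0.0297,"rx": 0,"ry": 0,"rz": 0,"jaw": 0.2},
  {"dx": 0,"dy": 0,"dz": 0,"rx": 0,"ry": 0,"rz": 0,"jaw": 0.2},
  {"dx": 0,"dy": 0,"dz": 0,"rx": 0,"ry": 0,"rz": 0,"jaw": 0.2},
])

```text
t: 13.5
ee_pos: [0.5222, -0.0206, 0.0508]
eef_rot: [3.141, 0.702, 2.973]
wrist_force: [-0.7, -0.5, -0.4]
gripper_width: 0.0267
```

```bash
python3 - <<'E'
from h import *
s=sense(); print(s["t"],s["ee_pos"],s["eef_rot"],s["gripper_width"],s["wrist_force"],s["q"].round(3))
R=Ro.from_euler("xyz",s["eef_rot"]); z=R.as_matrix()[:,2]
def vt(x,y,zb): return L2W([x,y,zb+.025])+.019*z
tg=Ro.from_euler("xyz",[np.pi,.7,np.pi+yaw]); print("rot fix",(R.inv()*tg).as_rotvec())
steps([vt(-.125,0,.034),vt(-.039,0,.034),vt(-.039,0,.0255)])
t=capture("top"); W=cloud(t);h=cv2.cvtColor(t["color"],cv2.COLOR_RGB2HSV); v=s["ee_pos"]-.019*z
m=(h[...,0]<14)&(h[...,1]>110)&(h[...,2]>100)&(np.hypot(W[...,0]-v[0],W[...,1]-v[1])<.04); print("cap",m.sum(),np.median(W[m],0),"grasp",v)
E
```

```text
13.5 [ 0.52219996 -0.02060846  0.05084608] [3.14059952 0.70216386 2.97269728] 0.026676310575826808 [-0.7086955  -0.54017405 -0.43872825] [-0.343 -0.158  2.46   0.667  0.184 -2.363]
rot fix [0.00299575 0.00216268 0.00237346]
[ 0.52  -0.021  0.044] d tool [ 0.0058 -0.0004  0.0034]
[ 0.605 -0.035  0.044] d tool [-0.0657 -0.0003  0.0555]
[ 0.605 -0.035  0.036] d tool [ 0.0055 -0.      0.0065]
cap 0 [nan nan nan] grasp [ 0.51009986 -0.0185643   0.06535156]
  return _methods._mean(a, axis=axis, dtype=dtype,
  ret = um.true_divide(
```

Call:
move_arm([
  {"dx": -0.008,"dy": 0,"dz": 0.0068,"rx": 0,"ry": 0,"rz": 0,"jaw": 0.2},
  {"dx": -0.008,"dy": 0,"dz": 0.0068,"rx": 0,"ry": 0,"rz": 0,"jaw": 0.2},
  {"dx": -0.008,"dy": 0,"dz": 0.0068,"rx": 0,"ry": 0,"rz": 0,"jaw": 0.2},
  {"dx": -0.008,"dy": 0,"dz": 0.0068,"rx": 0,"ry": 0,"rz": 0,"jaw": 0.2},
  {"dx": 0,"dy": 0,"dz": 0,"rx": 0,"ry": 0,"rz": 0,"jaw": 0.2},
  {"dx": 0,"dy": 0,"dz": 0,"rx": 0,"ry": 0,"rz": 0,"jaw": 0.2},
])

```text
t: 14.3
ee_pos: [0.5619, -0.0287, 0.0502]
eef_rot: [3.138, 0.698, 2.971]
wrist_force: [-0.3, -0.0, -0.4]
gripper_width: 0.0266
```

```bash
cat > st.py <<'E'
from h import *
s=sense(); print(s["t"],s["ee_pos"],s["eef_rot"],s["gripper_width"],s["wrist_force"],s["q"].round(3))
R=Ro.from_euler("xyz",s["eef_rot"]); z=R.as_matrix()[:,2]
def vt(x,y,zb): return L2W([x,y,zb+.025])+.019*z
tg=Ro.from_euler("xyz",[np.pi,.7,np.pi+yaw]); print("rot fix",(R.inv()*tg).as_rotvec(),"vial local",W2L(s["ee_pos"]-.019*z-[0,0,.025]))
steps([vt(-.039,0,.038),vt(-.039,0,.0255)])
E
python3 st.py
```

```text
14.3 [ 0.56188261 -0.02873298  0.0502418 ] [3.13795196 0.69752221 2.97093   ] 0.026646060539696592 [-0.28963191 -0.02904174 -0.39039127] [-0.327 -0.033  2.347  0.654  0.171 -2.338]
rot fix [ 0.00450097 -0.00247965  0.00101941] vial local [-0.08222982 -0.00081439  0.03980399]
[ 0.605 -0.035  0.048] d tool [-0.032   0.0007  0.0292]
[ 0.605 -0.035  0.036] d tool [ 0.008  -0.      0.0096]
```

Call:
move_arm([
  {"dx": 0,"dy": 0,"dz": 0,"rx": -0.0403,"ry": 0,"rz": -0.0478,"jaw": 0.2},
  {"dx": 0,"dy": 0,"dz": 0,"rx": -0.0403,"ry": 0,"rz": -0.0478,"jaw": 0.2},
  {"dx": 0,"dy": 0,"dz": 0,"rx": -0.0403,"ry": 0,"rz": -0.0478,"jaw": 0.2},
  {"dx": 0,"dy": 0,"dz": 0,"rx": -0.0403,"ry": 0,"rz": -0.0478,"jaw": 0.2},
  {"dx": 0,"dy": 0,"dz": 0,"rx": 0,"ry": 0,"rz": 0,"jaw": 0.2},
  {"dx": 0,"dy": 0,"dz": 0,"rx": 0,"ry": 0,"rz": 0,"jaw": 0.2},
])

```text
t: 15.05
ee_pos: [0.5621, -0.0279, 0.0523]
eef_rot: [3.139, 0.695, -3.063]
wrist_force: [-0.2, 0.1, -1.1]
gripper_width: 0.0268
```

```bash
python3 st.py
```

```text
15.05 [ 0.5621308  -0.02790999  0.05234574] [ 3.13875039  0.69518901 -3.06328773] 0.026763387270689144 [-0.22708469  0.1495326  -1.07741679] [-0.466 -0.036  2.343  1.026  0.401 -2.995]
rot fix [ 0.16362356 -0.00505866  0.19183166] vial local [-0.08169964 -0.0029424   0.0419364 ]
[ 0.605 -0.032  0.048] d tool [-0.0298 -0.0078  0.03  ]
[ 0.605 -0.032  0.036] d tool [ 0.008  -0.      0.0096]
```

Call:
move_arm([
  {"dx": 0,"dy": 0,"dz": 0,"rx": 0.0386,"ry": 0,"rz": 0.046,"jaw": 0.2},
  {"dx": 0,"dy": 0,"dz": 0,"rx": 0.0386,"ry": 0,"rz": 0.046,"jaw": 0.2},
  {"dx": -0.006,"dy": 0,"dz": 0.0055,"rx": 0,"ry": 0,"rz": 0,"jaw": 0.2},
  {"dx": -0.008,"dy": 0,"dz": 0.007,"rx": 0,"ry": 0,"rz": 0,"jaw": 0.2},
  {"dx": 0,"dy": 0,"dz": 0,"rx": 0,"ry": 0,"rz": 0,"jaw": 0.2},
  {"dx": 0,"dy": 0,"dz": 0,"rx": 0,"ry": 0,"rz": 0,"jaw": 0.2},
])

```text
t: 15.8
ee_pos: [0.5812, -0.029, 0.0518]
eef_rot: [3.138, 0.695, 3.099]
wrist_force: [-0.3, 0.6, -0.1]
gripper_width: 0.0269
```

```bash
python3 st.py
```

```text
15.8 [ 0.58124938 -0.02896468  0.05180045] [3.13817862 0.69489608 3.09938923] 0.026852983095423645 [-0.31167709  0.61337923 -0.07627984] [-0.382  0.011  2.298  0.925  0.274 -2.743]
rot fix [ 0.08677493 -0.0052667   0.09948063] vial local [-0.06296026  0.00071855  0.04139465]
[ 0.605 -0.034  0.048] d tool [-0.016  -0.0039  0.0177]
[ 0.605 -0.034  0.036] d tool [ 0.008  -0.      0.0096]
```

Call:
move_arm([
  {"dx": -0.006,"dy": -0.0015,"dz": 0.006,"rx": 0,"ry": 0,"rz": 0,"jaw": 0.2},
  {"dx": -0.006,"dy": -0.0015,"dz": 0.006,"rx": 0,"ry": 0,"rz": 0,"jaw": 0.2},
  {"dx": -0.004,"dy": -0.001,"dz": 0.0057,"rx": 0,"ry": 0,"rz": 0,"jaw": 0.2},
  {"dx": 0.003,"dy": 0,"dz": 0.0036,"rx": 0,"ry": 0,"rz": 0,"jaw": 0.2},
  {"dx": 0.003,"dy": 0,"dz": 0.0036,"rx": 0,"ry": 0,"rz": 0,"jaw": 0.2},
  {"dx": 0,"dy": 0,"dz": 0,"rx": 0,"ry": 0,"rz": 0,"jaw": 0.2},
  {"dx": 0,"dy": 0,"dz": 0,"rx": 0,"ry": 0,"rz": 0,"jaw": 0.2},
])

```text
t: 16.68
ee_pos: [0.6049, -0.0338, 0.0393]
eef_rot: [3.138, 0.695, 3.099]
wrist_force: [0.5, -0.5, -0.5]
gripper_width: 0.0266
```

```bash
python3 st.py
```

```text
16.675 [ 0.60488081 -0.03382566  0.03934425] [3.13837783 0.69532058 3.09938234] 0.026597957939864584 [ 0.52439022 -0.5239662  -0.4759935 ] [-0.37   0.106  2.232  1.009  0.25  -2.821]
rot fix [ 0.08659257 -0.00483283  0.0994587 ] vial local [-3.88521990e-02 -2.30722712e-05  2.89332953e-02]
[ 0.605 -0.034  0.048] d tool [-0.0057  0.0001 -0.0071]
[ 0.605 -0.034  0.036] d tool [ 0.008  -0.      0.0096]
```

Call:
move_arm([
  {"dx": 0.001,"dy": 0,"dz": 0.0012,"rx": 0,"ry": 0,"rz": 0,"jaw": 0.2},
  {"dx": 0.001,"dy": 0,"dz": 0.0012,"rx": 0,"ry": 0,"rz": 0,"jaw": 0.2},
  {"dx": 0.0004,"dy": 0,"dz": 0.0005,"rx": 0,"ry": 0,"rz": 0,"jaw": 0.2},
  {"dx": 0,"dy": 0,"dz": 0,"rx": 0,"ry": 0,"rz": 0,"jaw": 0.2},
  {"dx": 0,"dy": 0,"dz": 0,"rx": 0,"ry": 0,"rz": 0,"jaw": 0.2},
])

```text
t: 17.3
ee_pos: [0.6047, -0.0338, 0.0355]
eef_rot: [3.138, 0.695, 3.099]
wrist_force: [-0.3, 0.0, -0.3]
gripper_width: 0.0264
```

```bash
python3 st.py
```

```text
17.3 [ 0.60469236 -0.03375894  0.03550835] [3.13832997 0.69525058 3.09933324] 0.02637098628337775 [-0.27349794  0.04120267 -0.34251533] [-0.37   0.116  2.233  1.043  0.245 -2.856]
rot fix [ 0.08660537 -0.00490507  0.0994238 ] vial local [-3.90482406e-02  1.02263055e-05  2.50982436e-02]
[ 0.605 -0.034  0.048] d tool [-0.0083  0.     -0.0099]
[ 0.605 -0.034  0.036] d tool [ 0.008  -0.      0.0096]
```

Call:
move_arm([
  {"dx": 0.0006,"dy": 0,"dz": 0.0008,"rx": 0,"ry": 0,"rz": 0,"jaw": 0.2},
  {"dx": 0.0004,"dy": 0,"dz": 0.0005,"rx": 0,"ry": 0,"rz": 0,"jaw": 0.2},
  {"dx": 0,"dy": 0,"dz": 0,"rx": 0,"ry": 0,"rz": 0,"jaw": 0.2},
])

```text
t: 17.68
ee_pos: [0.6057, -0.0339, 0.0354]
eef_rot: [3.139, 0.698, 3.1]
wrist_force: [-8.9, 0.5, 13.3]
gripper_width: 0.0268
```

```bash
python3 st.py; python3 - <<'E'
from h import *
b=shot("side","pics/s6.png"); cv2.imwrite("pics/v6.png",cv2.resize(b["color"][130:250,230:370,::-1],None,fx=4,fy=4,interpolation=cv2.INTER_CUBIC))
E
```

```text
17.675 [ 0.60573811 -0.03385877  0.03540537] [3.13896261 0.69782602 3.10017842] 0.026809008340517776 [-8.88324392  0.4603432  13.28990418] [-0.37   0.119  2.231  1.058  0.243 -2.872]
rot fix [ 0.08664491 -0.00230239  0.09996783] vial local [-3.80382510e-02  8.76908278e-05  2.49638959e-02]
[ 0.605 -0.034  0.048] d tool [-0.0076  0.0001 -0.0106]
[ 0.605 -0.034  0.036] d tool [ 0.008  -0.      0.0096]
```

View pics/v6.png

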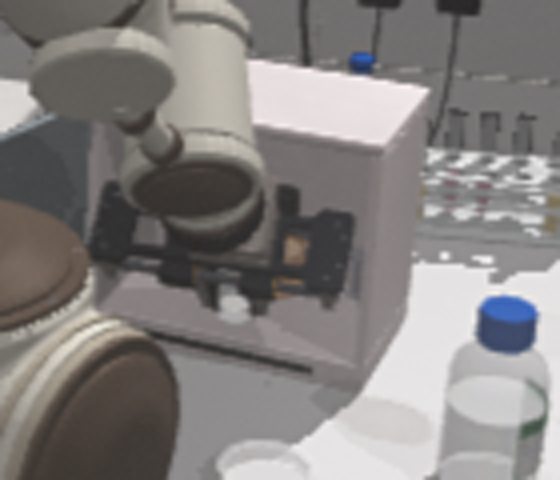

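Call:
move_arm([
  {"dx": -0.0005,"dy": 0,"dz": -0.0006,"rx": 0,"ry": 0,"rz": 0,"jaw": 0.2},
  {"dx": 0,"dy": 0,"dz": 0,"rx": 0,"ry": 0,"rz": 0,"jaw": 0.3},
  {"dx": 0,"dy": 0,"dz": 0,"rx": 0,"ry": 0,"rz": 0,"jaw": 0.4},
  {"dx": 0,"dy": 0,"dz": 0,"rx": 0,"ry": 0,"rz": 0,"jaw": 0.55},
  {"dx": 0,"dy": 0,"dz": 0,"rx": 0,"ry": 0,"rz": 0,"jaw": 0.55},
  {"dx": 0,"dy": 0,"dz": 0,"rx": 0,"ry": 0,"rz": 0,"jaw": 0.55},
])

```text
t: 18.48
ee_pos: [0.6047, -0.0337, 0.0346]
eef_rot: [3.138, 0.695, 3.099]
wrist_force: [-0.6, -0.2, -0.5]
gripper_width: 0.0509
```

```bash
python3 st.py
```

```text
18.475 [ 0.60473648 -0.03374647  0.03457887] [3.13820389 0.69514949 3.09921765] 0.0509120644100549 [-0.60049724 -0.22379149 -0.52738971] [-0.37   0.119  2.232  1.051  0.244 -2.864]
rot fix [ 0.08665208 -0.00501216  0.09933903] vial local [-3.90053101e-02  2.92745045e-05  2.41699836e-02]
[ 0.605 -0.034  0.048] d tool [-0.0089  0.     -0.0106]
[ 0.605 -0.034  0.036] d tool [ 0.008  -0.      0.0096]
```

Released. Retreat along the tool axis.

Call:
move_arm([
  {"dx": 0,"dy": 0,"dz": -0.01,"rx": 0,"ry": 0,"rz": 0,"jaw": 0.55},
  {"dx": 0,"dy": 0,"dz": -0.02,"rx": 0,"ry": 0,"rz": 0,"jaw": 0.55},
  {"dx": 0,"dy": 0,"dz": -0.02,"rx": 0,"ry": 0,"rz": 0,"jaw": 0.55},
  {"dx": 0,"dy": 0,"dz": -0.02,"rx": 0,"ry": 0,"rz": 0,"jaw": 0.55},
  {"dx": 0,"dy": 0,"dz": -0.03,"rx": 0,"ry": 0,"rz": 0,"jaw": 0.55},
  {"dx": 0,"dy": 0,"dz": -0.03,"rx": 0,"ry": 0,"rz": 0,"jaw": 0.55},
  {"dx": 0,"dy": 0,"dz": -0.03,"rx": 0,"ry": 0,"rz": 0,"jaw": 0.55},
  {"dx": 0,"dy": 0,"dz": 0,"rx": 0,"ry": 0,"rz": 0,"jaw": 0.55},
])

```text
t: 19.48
ee_pos: [0.5032, -0.0307, 0.1601]
eef_rot: [-3.141, 0.701, 3.101]
wrist_force: [-1.5, -0.3, 0.9]
gripper_width: 0.0508
```

```bash
python3 st.py; python3 - <<'E'
from h import *
s=sense();R=Ro.from_euler("xyz",s["eef_rot"]); print("up in tool",R.inv().apply([0,0,1]))
for n in("top","side"):
    c=shot(n,f"pics/{n}7.png"); W=cloud(c);h=cv2.cvtColor(c["color"],cv2.COLOR_RGB2HSV)
    m=(h[...,0]<14)&(h[...,1]>110)&(h[...,2]>80)&(np.hypot(W[...,0]-.592,W[...,1]+.033)<.05); print(n,m.sum(),np.median(W[m],0) if m.any() else 0)
E
```

```text
19.475 [ 0.50318914 -0.03070982  0.160138  ] [-3.14129278  0.70067694  3.10107758] 0.05080266330641079 [-1.49914275 -0.2923384   0.9497731 ] [-0.491 -0.548  2.465  0.493  0.635 -2.333]
rot fix [0.08443933 0.00069104 0.10053623] vial local [-0.13965996 -0.01432254  0.14966172]
[ 0.605 -0.034  0.048] d tool [-0.0057  0.001   0.1509]
[ 0.605 -0.034  0.036] d tool [0.0081 0.     0.0096]
up in tool [-6.44735292e-01 -2.29222572e-04 -7.64405881e-01]
top 20 [ 0.59534228 -0.0322437   0.07849964]
side 8 [ 0.59389155 -0.03296324  0.08075896]
```

Call:
move_arm([
  {"dx": -0.0226,"dy": 0,"dz": -0.0268,"rx": 0,"ry": 0,"rz": 0,"jaw": 0.3},
  {"dx": -0.0226,"dy": 0,"dz": -0.0268,"rx": 0,"ry": 0,"rz": 0,"jaw": 0},
  {"dx": -0.0226,"dy": 0,"dz": -0.0268,"rx": 0,"ry": 0,"rz": 0,"jaw": 0},
  {"dx": -0.0226,"dy": 0,"dz": -0.0268,"rx": 0,"ry": 0,"rz": 0,"jaw": 0},
  {"dx": 0,"dy": 0,"dz": 0,"rx": 0,"ry": 0.175,"rz": 0,"jaw": 0},
  {"dx": 0,"dy": 0,"dz": 0,"rx": 0,"ry": 0.175,"rz": 0,"jaw": 0},
  {"dx": 0,"dy": 0,"dz": 0,"rx": 0,"ry": 0.175,"rz": 0,"jaw": 0},
  {"dx": 0,"dy": 0,"dz": 0,"rx": 0,"ry": 0.175,"rz": 0,"jaw": 0},
  {"dx": 0,"dy": 0,"dz": 0,"rx": 0,"ry": 0,"rz": 0,"jaw": 0},
])

```text
t: 20.7
ee_pos: [0.5047, -0.03, 0.2929]
eef_rot: [3.136, -0.012, 3.103]
wrist_force: [-0.0, 1.1, 0.5]
gripper_width: 0.0006
```

```bash
python3 - <<'E'
from h import *
s=sense(); print(s["t"],s["ee_pos"],s["eef_rot"],s["q"].round(3))
steps([doorpt(1.85,.18,-.055,.30),doorpt(1.85,.18,-.055,.148)]+[doorpt(a,.18,-.02,.148) for a in (1.75,1.6,1.45,1.3,1.15,1.0,.85,.7,.55,.4,.3,.2,.13)])
c=shot("top","pics/t8.png"); cv2.imwrite("pics/v8.png",cv2.resize(c["color"][100:290,80:420,::-1],None,fx=2.3,fy=2.3))
E
```

```text
20.7 [ 0.50474235 -0.02997397  0.29293879] [ 3.13624263 -0.01246666  3.10342401] [-0.3   -0.056  1.666  0.002  1.545 -1.833]
[0.444 0.213 0.3  ] d tool [ 0.0704  0.2408 -0.0049]
[0.444 0.213 0.148] d tool [-0.0019 -0.0008  0.152 ]
[0.42  0.166 0.148] d tool [ 0.0223 -0.0482  0.    ]
[0.409 0.141 0.148] d tool [ 0.0093 -0.0255 -0.    ]
[0.403 0.114 0.148] d tool [ 0.0054 -0.0266 -0.0001]
[0.401 0.087 0.148] d tool [ 0.0013 -0.0271 -0.0001]
[0.402 0.06  0.148] d tool [-0.0027 -0.027  -0.0002]
[0.408 0.034 0.148] d tool [-0.0067 -0.0263 -0.0002]
[0.418 0.008 0.148] d tool [-0.0106 -0.025  -0.0003]
[ 0.431 -0.015  0.148] d tool [-0.0142 -0.0231 -0.0003]
[ 0.448 -0.037  0.148] d tool [-0.0175 -0.0207 -0.0003]
[ 0.467 -0.055  0.148] d tool [-0.0204 -0.0179 -0.0004]
[ 0.482 -0.066  0.148] d tool [-0.015  -0.0101 -0.0002]
[ 0.498 -0.075  0.148] d tool [-0.0159 -0.0086 -0.0002]
[ 0.509 -0.081  0.148] d tool [-0.0116 -0.005  -0.0002]
```

View pics/v8.png

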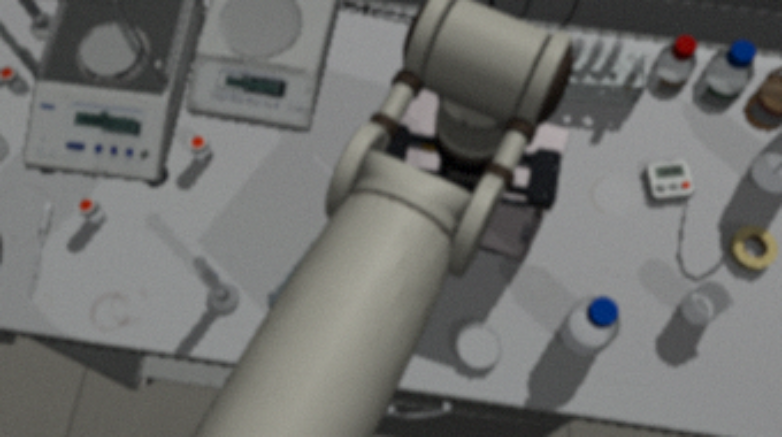

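Call:
move_arm([
  {"dx": 0.0117,"dy": 0.0401,"dz": -0.001,"rx": 0,"ry": 0,"rz": 0,"jaw": 0},
  {"dx": 0.0117,"dy": 0.0401,"dz": -0.001,"rx": 0,"ry": 0,"rz": 0,"jaw": 0},
  {"dx": 0.0117,"dy": 0.0401,"dz": -0.001,"rx": 0,"ry": 0,"rz": 0,"jaw": 0},
  {"dx": 0.0117,"dy": 0.0401,"dz": -0.001,"rx": 0,"ry": 0,"rz": 0,"jaw": 0},
  {"dx": 0.0117,"dy": 0.0401,"dz": -0.001,"rx": 0,"ry": 0,"rz": 0,"jaw": 0},
  {"dx": 0.0117,"dy": 0.0401,"dz": -0.001,"rx": 0,"ry": 0,"rz": 0,"jaw": 0},
  {"dx": 0,"dy": 0,"dz": 0,"rx": 0,"ry": 0,"rz": 0,"jaw": 0},
  {"dx": -0.0005,"dy": 0,"dz": 0.038,"rx": 0,"ry": 0,"rz": 0,"jaw": 0},
  {"dx": -0.0005,"dy": 0,"dz": 0.038,"rx": 0,"ry": 0,"rz": 0,"jaw": 0},
  {"dx": -0.0005,"dy": 0,"dz": 0.038,"rx": 0,"ry": 0,"rz": 0,"jaw": 0},
  {"dx": -0.0005,"dy": 0,"dz": 0.038,"rx": 0,"ry": 0,"rz": 0,"jaw": 0},
  {"dx": 0,"dy": 0,"dz": 0,"rx": 0,"ry": 0,"rz": 0,"jaw": 0},
])

```text
t: 22.25
ee_pos: [0.4413, 0.2117, 0.15]
eef_rot: [3.14, -0.01, 3.1]
wrist_force: [0.4, -1.1, 0.4]
gripper_width: 0.0004
```

```bash
python3 - <<'E'
from h import *
s=sense(); print(s["t"],s["ee_pos"],s["eef_rot"],s["q"].round(3),s["wrist_force"])
steps([doorpt(a,.18,-.02,.148) for a in (1.75,1.6)])
c=capture("top"); W=cloud(c); m=(W[...,2]>.10)&(W[...,2]<.18)&(abs(W[...,0]-.42)<.06)&(abs(W[...,1]-.30)<.04); print(m.sum(),np.nanmedian(W[m],0))
E
```

```text
22.25 [0.44134393 0.21173627 0.14997213] [ 3.14023475 -0.00985988  3.10044182] [ 0.197  0.002  1.895  0.004  1.254 -1.333] [ 0.40868126 -1.13662214  0.37651189]
[0.42  0.166 0.148] d tool [ 0.0198 -0.0466  0.0021]
[0.409 0.141 0.148] d tool [ 0.0092 -0.0255  0.0001]
0 [nan nan nan]
  return np.nanmean(a, axis, out=out, keepdims=keepdims)
```

Call:
move_arm([
  {"dx": 0.01,"dy": -0.0233,"dz": 0.001,"rx": 0,"ry": 0,"rz": 0,"jaw": 0},
  {"dx": 0.01,"dy": -0.0233,"dz": 0.001,"rx": 0,"ry": 0,"rz": 0,"jaw": 0},
  {"dx": 0.0093,"dy": -0.0255,"dz": 0,"rx": 0,"ry": 0,"rz": 0,"jaw": 0},
  {"dx": 0.0054,"dy": -0.0266,"dz": 0,"rx": 0,"ry": 0,"rz": 0,"jaw": 0},
  {"dx": 0.0013,"dy": -0.0271,"dz": 0,"rx": 0,"ry": 0,"rz": 0,"jaw": 0},
  {"dx": -0.0027,"dy": -0.027,"dz": 0,"rx": 0,"ry": 0,"rz": 0,"jaw": 0},
  {"dx": -0.0067,"dy": -0.0263,"dz": 0,"rx": 0,"ry": 0,"rz": 0,"jaw": 0},
  {"dx": -0.0106,"dy": -0.025,"dz": 0,"rx": 0,"ry": 0,"rz": 0,"jaw": 0},
  {"dx": -0.0071,"dy": -0.0115,"dz": 0,"rx": 0,"ry": 0,"rz": 0,"jaw": 0},
  {"dx": -0.0071,"dy": -0.0115,"dz": 0,"rx": 0,"ry": 0,"rz": 0,"jaw": 0},
  {"dx": -0.0088,"dy": -0.0104,"dz": 0,"rx": 0,"ry": 0,"rz": 0,"jaw": 0},
  {"dx": -0.0088,"dy": -0.0104,"dz": 0,"rx": 0,"ry": 0,"rz": 0,"jaw": 0},
  {"dx": 0,"dy": 0,"dz": 0,"rx": 0,"ry": 0,"rz": 0,"jaw": 0},
])

```text
t: 23.92
ee_pos: [0.4503, -0.0357, 0.1499]
eef_rot: [3.139, -0.005, 3.101]
wrist_force: [-0.7, 0.9, -0.1]
gripper_width: 0.0005
```

```bash
python3 - <<'E'
from h import *
s=sense(); print(s["t"],s["ee_pos"],s["eef_rot"],s["q"].round(3),s["wrist_force"],W2L(s["ee_pos"]))
steps([doorpt(a,.18,-.02,.148) for a in (.4,.3,.2,.13)]+[doorpt(0,.18,-.015,.148)])
c=shot("top","pics/t9.png"); cv2.imwrite("pics/v9.png",cv2.resize(c["color"][120:280,170:400,::-1],None,fx=3,fy=3))
E
```

```text
23.925 [ 0.45025626 -0.03574612  0.14990102] [ 3.13935503 -0.00486265  3.10096118] [-3.480e-01 -1.040e-01  1.997e+00  1.000e-03  1.254e+00 -1.879e+00] [-0.65231602  0.93074181 -0.14194885] [-0.17880483 -0.02674376  0.14990102]
[ 0.467 -0.055  0.148] d tool [-0.018  -0.0188  0.0018]
[ 0.482 -0.066  0.148] d tool [-0.015  -0.0101 -0.0001]
[ 0.498 -0.075  0.148] d tool [-0.016  -0.0086 -0.0001]
[ 0.509 -0.081  0.148] d tool [-0.0116 -0.005  -0.0001]
[ 0.536 -0.089  0.148] d tool [-0.0274 -0.0078 -0.0002]
```

View pics/v9.png

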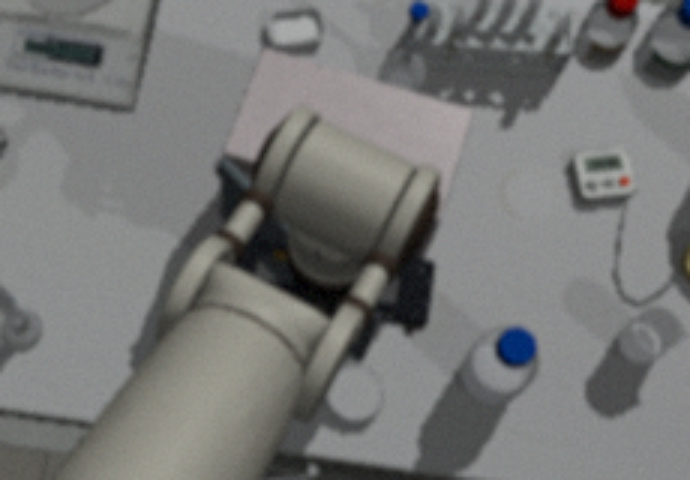

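Call:
move_arm([
  {"dx": -0.009,"dy": -0.0094,"dz": 0.001,"rx": 0,"ry": 0,"rz": 0,"jaw": 0},
  {"dx": -0.009,"dy": -0.0094,"dz": 0.001,"rx": 0,"ry": 0,"rz": 0,"jaw": 0},
  {"dx": -0.0075,"dy": -0.005,"dz": 0,"rx": 0,"ry": 0,"rz": 0,"jaw": 0},
  {"dx": -0.0075,"dy": -0.005,"dz": 0,"rx": 0,"ry": 0,"rz": 0,"jaw": 0},
  {"dx": -0.008,"dy": -0.0043,"dz": 0,"rx": 0,"ry": 0,"rz": 0,"jaw": 0},
  {"dx": -0.008,"dy": -0.0043,"dz": 0,"rx": 0,"ry": 0,"rz": 0,"jaw": 0},
  {"dx": -0.0116,"dy": -0.005,"dz": 0,"rx": 0,"ry": 0,"rz": 0,"jaw": 0},
  {"dx": -0.005,"dy": -0.001,"dz": 0,"rx": 0,"ry": 0,"rz": 0,"jaw": 0},
  {"dx": -0.005,"dy": -0.001,"dz": 0,"rx": 0,"ry": 0,"rz": 0,"jaw": 0},
  {"dx": 0,"dy": 0,"dz": 0,"rx": 0,"ry": 0,"rz": 0,"jaw": 0},
])

```text
t: 25.22
ee_pos: [0.5187, -0.0824, 0.1475]
eef_rot: [3.139, -0.005, 3.102]
wrist_force: [-1.3, -0.4, 1.3]
gripper_width: 0.0004
```

```bash
cat > dr.py <<'E'
from h import *
s=sense(); print(s["t"],s["ee_pos"],s["eef_rot"],s["wrist_force"],W2L(s["ee_pos"]))
steps([doorpt(0,.19,-.015,.148)])
E
python3 dr.py
```

```text
25.225 [ 0.5186581  -0.08239123  0.14749585] [ 3.13921224 -0.00477692  3.10153758] [-1.26797471 -0.39471231  1.34609362] [-0.10342883 -0.0609934   0.14749585]
[ 0.534 -0.099  0.148] d tool [-0.0164 -0.0163 -0.0006]
```

Call:
move_arm([
  {"dx": -0.003,"dy": -0.0004,"dz": 0,"rx": 0,"ry": 0,"rz": 0,"jaw": 0},
  {"dx": -0.003,"dy": -0.0004,"dz": 0,"rx": 0,"ry": 0,"rz": 0,"jaw": 0},
  {"dx": -0.003,"dy": -0.0004,"dz": 0,"rx": 0,"ry": 0,"rz": 0,"jaw": 0},
  {"dx": -0.003,"dy": -0.0004,"dz": 0,"rx": 0,"ry": 0,"rz": 0,"jaw": 0},
  {"dx": -0.003,"dy": -0.0004,"dz": 0,"rx": 0,"ry": 0,"rz": 0,"jaw": 0},
])

```text
t: 25.85
ee_pos: [0.5341, -0.0848, 0.1476]
eef_rot: [3.139, -0.003, 3.102]
wrist_force: [-0.7, -0.1, 0.2]
gripper_width: 0.0006
```

```bash
python3 dr.py
```

```text
25.85 [ 0.5340821  -0.08476291  0.14764257] [ 3.13886162 -0.0034521   3.10157209] [-0.70617471 -0.09023428  0.21895246] [-0.08782651 -0.06069021  0.14764257]
[ 0.534 -0.099  0.148] d tool [-0.0009 -0.0146 -0.0004]
```

Call:
move_arm([
  {"dx": -0.0015,"dy": -0.0002,"dz": 0,"rx": 0,"ry": 0,"rz": 0,"jaw": 0},
  {"dx": -0.0015,"dy": -0.0002,"dz": 0,"rx": 0,"ry": 0,"rz": 0,"jaw": 0},
  {"dx": -0.001,"dy": 0,"dz": 0,"rx": 0,"ry": 0,"rz": 0,"jaw": 0},
])

```text
t: 26.22
ee_pos: [0.5344, -0.0848, 0.1474]
eef_rot: [3.138, -0.013, 3.102]
wrist_force: [-16.8, 1.8, 11.3]
gripper_width: 0.0005
```

```bash
python3 dr.py; python3 - <<'E'
from h import *
c=capture("side"); W=cloud(c); 
m=np.zeros(W.shape[:2],bool); Q=RL.inv().apply((W.reshape(-1,3)-C0)).reshape(W.shape)
m=(abs(Q[...,0]+.075)<.05)&(abs(Q[...,1])<.11)&(Q[...,2]>.04)&(Q[...,2]<.19); q=Q[m]
for y0,y1 in((-.11,-.08),(-.08,-.03),(.0,.04),(.06,.1)):
    k=(q[:,1]>y0)&(q[:,1]<y1); print(y0,k.sum(),np.median(q[k,0]) if k.any() else 0)
cv2.imwrite("pics/v10.png",cv2.resize(c["color"][120:260,220:380,::-1],None,fx=4,fy=4))
E
```

```text
26.225 [ 0.53441735 -0.08483148  0.14741494] [ 3.13808325 -0.01272573  3.10166261] [-16.81048916   1.84541085  11.28882445] [-0.08748447 -0.06070039  0.14741494]
[ 0.534 -0.099  0.148] d tool [-0.0006 -0.0145 -0.0006]
-0.11 453 -0.07639964696481163
-0.08 705 -0.07641132086204634
0.0 553 -0.07478230530933015
0.06 527 -0.07441676674283379
```

View pics/v10.png

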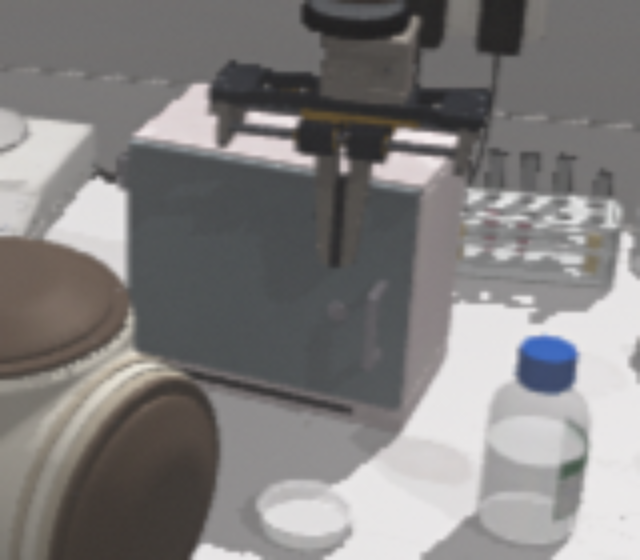

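Call:
move_arm([
  {"dx": -0.0012,"dy": 0,"dz": 0,"rx": 0,"ry": 0,"rz": 0,"jaw": 0},
  {"dx": 0,"dy": 0,"dz": 0,"rx": 0,"ry": 0,"rz": 0,"jaw": 0},
])

```text
t: 26.52
ee_pos: [0.5344, -0.0848, 0.1474]
eef_rot: [3.138, -0.016, 3.102]
wrist_force: [-20.7, 2.2, 13.2]
gripper_width: 0.0005
```

Call:
move_arm([
  {"dx": 0.01,"dy": 0,"dz": 0,"rx": 0,"ry": 0,"rz": 0,"jaw": 0},
  {"dx": 0.025,"dy": 0,"dz": 0,"rx": 0,"ry": 0,"rz": 0,"jaw": 0},
  {"dx": 0.025,"dy": 0,"dz": 0,"rx": 0,"ry": 0,"rz": 0,"jaw": 0},
  {"dx": 0,"dy": 0,"dz": 0,"rx": 0,"ry": 0,"rz": 0,"jaw": 0},
])

```text
t: 27.02
ee_pos: [0.4781, -0.0829, 0.1477]
eef_rot: [3.139, -0.004, 3.101]
wrist_force: [0.4, -0.1, 0.6]
gripper_width: 0.0005
```

```bash
cat > face.py <<'E'
from h import *
s=sense(); print(s["t"],s["ee_pos"],s["q"].round(3))
for n in("side","top"):
    c=shot(n,f"pics/{n}_{s['t']:.2f}.png"); W=cloud(c); Q=RL.inv().apply((W.reshape(-1,3)-C0)).reshape(W.shape)
    m=(abs(Q[...,0]+.075)<.02)&(abs(Q[...,1])<.108)&(Q[...,2]>.035)&(Q[...,2]<.2)&((Q[...,2]>.14)|(Q[...,1]>-.05)); q=Q[m]
    L=cv2.fitLine(q[:,:2].astype(np.float32),cv2.DIST_HUBER,0,.001,.001).ravel(); L*=np.sign(L[1])
    r=(abs(Q[...,2]-.207)<.007)&(Q[...,0]>-.05)&(Q[...,0]<.075)&(abs(Q[...,1])<.11); 
    b=[];
    for y in np.arange(-.1,.1,.01):
        k=Q[r&(abs(Q[...,1]-y)<.005)]; 
        if len(k)>10: b.append((k[:,0].max(),y))
    b=np.array(b); 
    print(n,m.sum(),"face angle",-np.arctan2(L[0],L[1]),"roof back edge angle",-np.polyfit(b[:,1],b[:,0],1)[0] if len(b)>4 else None)
E
python3 face.py
```

```text
27.025 [ 0.47808134 -0.08294501  0.14766103] [-4.220e-01 -1.000e-02  1.912e+00  1.000e-03  1.244e+00 -1.952e+00]
side 2404 face angle -0.00804718 roof back edge angle None
top 369 face angle -0.0076725045 roof back edge angle -0.01012764167151465
```

Call:
move_arm([
  {"dx": 0,"dy": 0,"dz": -0.04,"rx": 0,"ry": 0,"rz": 0,"jaw": 0},
  {"dx": 0,"dy": 0.03,"dz": -0.04,"rx": 0,"ry": 0,"rz": 0,"jaw": 0},
  {"dx": 0,"dy": 0.04,"dz": -0.04,"rx": 0,"ry": 0,"rz": 0,"jaw": 0},
  {"dx": 0,"dy": 0.04,"dz": -0.03,"rx": 0,"ry": 0,"rz": 0,"jaw": 0},
  {"dx": 0,"dy": 0.04,"dz": 0,"rx": 0,"ry": 0,"rz": 0,"jaw": 0},
  {"dx": 0,"dy": 0.04,"dz": 0,"rx": 0,"ry": 0,"rz": 0,"jaw": 0},
  {"dx": 0,"dy": 0.04,"dz": 0,"rx": 0,"ry": 0,"rz": 0,"jaw": 0},
  {"dx": 0,"dy": 0.04,"dz": 0,"rx": 0,"ry": 0,"rz": 0,"jaw": 0},
  {"dx": 0,"dy": 0.04,"dz": 0,"rx": 0,"ry": 0,"rz": 0,"jaw": 0},
  {"dx": 0,"dy": 0.04,"dz": 0,"rx": 0,"ry": 0,"rz": 0,"jaw": 0},
  {"dx": 0,"dy": 0.04,"dz": 0,"rx": 0,"ry": 0,"rz": 0,"jaw": 0},
  {"dx": 0,"dy": 0.04,"dz": 0,"rx": 0,"ry": 0,"rz": 0,"jaw": 0},
  {"dx": 0,"dy": 0.04,"dz": 0,"rx": 0,"ry": 0,"rz": 0,"jaw": 0},
  {"dx": 0,"dy": 0,"dz": 0,"rx": 0,"ry": 0,"rz": 0,"jaw": 0},
  {"dx": 0,"dy": 0,"dz": 0,"rx": 0,"ry": 0,"rz": 0,"jaw": 0},
])

```text
t: 29.0
ee_pos: [0.4986, 0.3859, 0.2986]
eef_rot: [3.14, -0.005, 3.102]
wrist_force: [-1.0, 0.8, 0.2]
gripper_width: 0.0002
```

```bash
python3 face.py; python3 - <<'E'
from h import *
import glob
a=dict(np.load("pics/t0.npz")); b=shot("top","pics/t11.png"); A,B=cloud(a),cloud(b)
for n,(u,v) in dict(cyl=(177,230),beaker=(382,235),bottle=(342,235),petri=(287,250),marker=(248,242)).items():
    f=lambda W:np.nanmedian(W[v-2:v+3,u-2:u+3].reshape(-1,3),0).round(3); print(n,f(A),f(B))
cv2.imwrite("pics/v11.png",cv2.resize(b["color"][120:280,90:420,::-1],None,fx=2.4,fy=2.4))
E
```

```text
29.0 [0.49861641 0.3858925  0.29863584] [ 0.465  0.264  1.31   0.004  1.57  -1.066]
side 2594 face angle -0.007474856 roof back edge angle 0.0008594503366604756
top 1020 face angle -0.008557871 roof back edge angle -0.00872428131719059
cyl [0.419 0.291 0.017] [0.419 0.291 0.017]
beaker [ 0.493 -0.385  0.051] [ 0.493 -0.386  0.051]
bottle [ 0.45  -0.237  0.139] [ 0.45  -0.237  0.14 ]
petri [ 0.407 -0.085  0.017] [ 0.407 -0.085  0.015]
marker [0.416 0.048 0.007] [0.417 0.049 0.007]
```

View pics/v11.png

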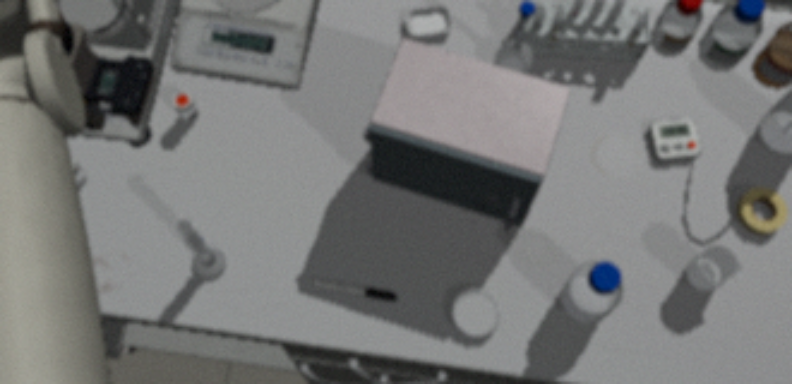

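The last picture shows the door flush with the locker front. All the bystanders in view stand where they did, and the arm is clear. Handing in.

```bash
python3 -c "
from plant import close_job; print(close_job())"
```

```text
the job is handed in; nothing more can be done
None
```

The vial is standing in the locker with the door shut, and I handed the job in at about 29 s of the 72 s allowed. I didn't see the latch tongue itself and did no pull test, so that it snapped in is inferred from the force and the door angle.

**What I did:** I swung the door to its stop at about 1.85 rad and took the lone vial nearest the base by its glass. I set it in the front row with the tool leaning back 40°, then pushed the door shut from outside.

**Last checks:**
- **Vial:** after release its cap top measured 79–81 mm above the bench (81 mm expected), about 3 mm from the spot I aimed for. So it stood upright. I couldn't see it once the door was closed.
- **Door:** I pushed to a hard stop at about 21 N along the door's closing direction, well over the 5–8 N the latch needs. The door face then measured within 0.01 rad of the locker, and stayed there after I backed off.
- **Measurements that disagreed:** in the last pair of pictures the top view had the door parallel to the roof's back edge to 0.001 rad. The side view differed by about 0.008 rad, which is about the accuracy of the fit.
- **Other objects:** the cylinder, beaker, buffer bottle, petri dish and marker are within 2 mm of their starting positions. The small brown bottle was in place just before the vial went in. I didn't measure it again before shutting the door.
- **Close calls:** during placing, one joint reached 0.171 rad (limit 0.17) and another reached -2.995 rad (limit -3.0). I turned the tool to move away from both. Setting the vial down gave a brief 13 N of upward force on the tool.

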